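Load the milling bowl from the dial-cap jar

TASK

Load the milling bowl with the three white grinding balls: lay the clear jar in the leaning cradle, base against the stop and red pointer down on the floor side, let go, and turn its blue cap (it stands near the medium hole) until the large hole, the only one the balls fit through, is at the red pointer. Let go of the cap, take the jar again across its body, tip it mouth down (below level) over the steel bowl, pointer side lowest, until all three balls lie in the bowl, and lay it back in the cradle as before with the cap still on the large hole. Leave the other things where they stand.

Things in the scene. Friction and masses are not known exactly. Their poses are not given: they have to be found in the camera images.
- jar: clear eight-sided jar, 58 mm across flats, 104 mm tall with cap, about 0.26 kg, with three balls inside; loose, starts upright. Origin: centre of its underside; z along its axis to the cap; -y is the side of the red pointer (outlet side); +-x and +-y are flats. The clear body reaches from z = 0 to 80 mm
- jar_cap (a joint): turn of the blue cap on the jar, rad, about jar z, counter-clockwise positive looking onto the cap. 0: large hole at the red pointer; +1.5: medium hole there; -1.5: small holes there. Starts between 1.15 and 1.45. Stiff (0.03 N m), stays where left; stops at -1.7 and 1.7. The jar turns along with it unless held in the cradle
- jar_base (a point): centre of the jar's underside
- jar_pointer (a point): foot of the small red pointer tab on the jar's -y flat, 77 mm above the underside (the tab sticks out 5.5 mm)
- jar_outlet (a point): middle of the jar's only outlet window, in the plane of the cap's top, 14 mm off the axis on the pointer side. Balls leave only when the large hole stands over it; they roll out when the mouth points 20 to 40 degrees below level with the pointer side lowest
- cradle: fixed aluminium trough on a grey base plate 86 x 130 x 8 mm; origin: centre of the plate's underside, z up. The trough leans 45 degrees: a jar in it has its axis along cradle (0, -0.707, 0.707) (cap up, towards -y), its x along cradle x, its pointer flat on the trough's floor, whose normal is (0, 0.707, 0.707)
- cradle_seat (a point): where jar_base comes to lie when the jar is home against the stop plate at the low end: (0, 30, 42) mm in the cradle's frame. The trough reaches 56 mm up the jar; its two sloping sides (about 1 mm play) rise 10 mm above its floor, so the jar's +-x flats stay free to grip
- cradle_mark (a point): where jar_pointer comes to lie when the jar is fully home the right way round
- bowl: fixed round steel milling bowl, 112 mm across the rim, 50 mm high; origin: centre of its underside
- ball_1_center (a point): centre of a white ceramic grinding ball, 15 mm diameter, in the jar at the start
- ball_2_center (a point): second ball, the same
- ball_3_center (a point): third ball, the same
- brown_bottle: brown bottle with blue cap, 45 mm diameter, 78 mm high; leave alone; origin: centre of its underside
- tube_block: green block with capped microtubes, 52 x 116 x 32 mm; leave alone; origin: centre of its underside
- tape: roll of yellow tape lying flat, 62 mm diameter, 18 mm high; leave alone; origin: centre of its underside
- cap_top (a point): centre of the top face of the round blue cap, 56 mm diameter, which reaches from 81 to 104 mm above the jar's underside; grip it round its rim. Its face has holes 14 mm off the axis: one large (20 mm); a quarter turn from it, one medium (9 mm); opposite the medium one, a group of small ones (4 mm)
There are look-alikes about, which are no part of the job. What is shaped like the bowl but orange or yellow is not meant.

How it is judged:
On the way, in this order (a step that is already met when the one before it is completed fails the run):
1. the jar lies fully home in the cradle, pointer down on the floor, let go, the cap not yet on the large hole (distance between jar_base and cradle_seat below 0.008 m and distance between jar_pointer and cradle_mark below 0.01 m and contact force between the fingers and jar below 0.3 N and value of joint jar_cap above 0.6 rad), for 0.2 s.
2. with the jar in the cradle the cap stands on the large hole and is let go (distance between jar_base and cradle_seat below 0.012 m and distance between jar_pointer and cradle_mark below 0.012 m and value of joint jar_cap between -0.22 and 0.22 rad and contact force between the fingers and jar below 0.3 N), for 0.2 s.
3. the jar is tipped, mouth below level, with its outlet over the bowl (angle between jar's own z axis and vertical above 1.66 rad and horizontal distance between jar_outlet and bowl below 0.056 m and height (world z) of jar_outlet below 0.2 m), for 0.2 s.
At the end, for the whole second after the job is handed in: all three balls lie in the bowl (within 52 mm of its centre, below the rim); the jar lies still, fully home in the cradle (base centre within 8 mm and pointer within 10 mm of their places) with the cap within 0.25 rad of the large hole (horizontal distance between each of ball_1_center, ball_2_center, ball_3_center and bowl below 0.052 m and height (world z) of each of ball_1_center, ball_2_center, ball_3_center below 0.045 m and distance between jar_base and cradle_seat below 0.008 m and distance between jar_pointer and cradle_mark below 0.01 m and value of joint jar_cap between -0.25 and 0.25 rad and linear speed of jar below 0.02 m/s); the robot touches nothing.
It fails at once if the brown bottle is shifted by more than 30 mm (distance of brown_bottle from where it was at the start of the episode above 0.03 m).
It fails at once if the tube block is shifted by more than 30 mm (distance of tube_block from where it was at the start of the episode above 0.03 m).
It fails at once if the tape roll is shifted by more than 30 mm (distance of tape from where it was at the start of the episode above 0.03 m).
It also fails if it takes over 64 s, if anything falls off the work surface, if the arm or the gripper's body presses on something with over 40 N, if the wrist force passes 120 N, or if a joint passes its speed limit or range.

ROBOT

A 6-joint arm with a two-finger parallel gripper is mounted at the origin on a cart in front of the work surface, level with it; the furniture and walls round the work are solid. World frame = base frame: x ahead of the robot, y to its left, z up, the work surface at z = 0. Lengths are in m, angles in rad, forces in N, time in s.
With the tool pointing down it reaches from about 0.25 to 0.775 m from the base axis. Payload 4 kg.
Tool frame: the origin (TCP) lies on the mounting face of the last link; the fingertips stand manip.tcp_to_tips ahead of it and the grasp point (between the pads) lies 155 mm ahead of it (manip.tcp_to_tips is the distance from the TCP to the fingertips, in m); z points along the fingers, y is the direction in which the jaws open and shut (so a half turn about z gives the same grasp; the last joint's range is limited). The gripper opens to 85 mm and grips with 20 to 120 N. Pads are 22 mm wide; open, the fingers measure 114 mm over their backs; the gripper's body (76 mm by 85 mm) begins 54 mm behind the grasp point. The pads swing forward as they close: fully open they stand 13 mm farther back than shut.
Start: joints at [-1.443, 0.087, 1.371, -0, 1.684, -0.103], TCP at [0.126, -0.535, 0.405] pointing down, gripper open.
Joint ranges: [-3.1, 3.1], [-0.76, 2.03], [0.27, 2.55], [-1.08, 4.22], [0.17, 2.65], [-2.57, 2.57]. Speed limits (rad/s): [2.79, 2.79, 3.14, 3.14, 3.14, 3.14].

INTERFACE

Orientations are given as [roll, pitch, yaw] about the fixed x, y, z axes, in that order (R = Rz(yaw) Ry(pitch) Rx(roll)).
In Python, from plant import manip gives the robot as it stands.
- The arm moves only by the shell command python3 -m pendant 'ROWS' [FORCE]. ROWS is text: rows parted by semicolons, each of 7 numbers parted by spaces: the turn, a rotation vector about the tool's x, y, z in rad, then the shift along the tool's x, y, z in mm, then the closure, from 0 (fully open) to 1 (shut). In form: ax ay az x y z hand; .... A call has exactly 8 rows; each row is the pose to reach, as a shift and turn from the pose measured when the call began, along the tool's axes at that moment; what a row does not reach only later rows make up. A row lasts 1/8 s, in which the tool goes at most 62.5 mm and 10.7 degrees, less where a joint would pass 70% of its speed; a pose out of reach is approached as far as the arm can. A call with a gripper value outside its range is refused whole. The fingers move at their own pace and stop on an object; FORCE is the grip in N (left out, the last holds). Time passes only in rows, so rows that repeat a pose let the fingers close, or fill a call up. It gives the time, the measured TCP pose, the force and the opening at its end, in the units of the state.
- manip.sense(): the state, without advancing time (a new reading comes with each control period).
- manip.snapshot(name): name is "side" or "top"; returns the picture (480x640x3 uint8, red, green, blue); there is no depth.
- manip.camera_model(name): a dict with "camera_matrix" (3x3 intrinsics, pixels), "dist_coeffs" ([k1, k2, p1, p2, k3] as OpenCV has them; the pictures are not rectified), "camera_from_world" (4x4, takes a point from world to camera coordinates). Camera axes: x right, y down, z forward; pixel columns grow to the right and rows downward; lengths in m; the calibration is good to about 2 mm. A picture is of the moment at which its call begins. camera_model takes no time and is no camera call.
- manip.job_done(): hands the job in, once; it reports no verdict.
The state is a dict: "clock": time; "joints": joint angles; "dq": joint speeds; "joint_torque": joint torques, N m; "position": TCP position; "eef_rot": TCP orientation; "wrist_force": force on the tool from outside, world axes, zero at the start; "ft_torque": the same for the moment, N m; "grip_width": finger opening in m.
Only numpy, scipy, OpenCV 4.12 (cv2) and the standard library are available. Lean on these libraries where they do the work, as an engineer would, in place of code of your own. Each camera call takes 0.05 s, during which the arm holds its last target.

## Working session

There is one attempt and no reset: what is moved stays moved. The work goes in short steps, Python scripts to look and compute and a shell command to move; the robot and the scene stay as the last step left them, time stands still between calls to the robot, and variables do not carry over. Pictures are saved under pics/ and viewed, and the job is handed in when it is done.

```bash
ls; mkdir -p pics
cat > snap.py <<'E'
import sys,cv2
from plant import manip
for n in sys.argv[2:]:
    cv2.imwrite(f'pics/{n}_{sys.argv[1]}.png',cv2.cvtColor(manip.snapshot(n),cv2.COLOR_RGB2BGR))
E
python3 snap.py 0 side top
python3 - <<'E'
from plant import manip
print(manip.sense(), manip.tcp_to_tips)
for n in('side','top'): print(manip.camera_model(n))
E
```

```text
pics
{'clock': 0.1, 'joints': array([-1.44310665e+00,  8.79354033e-02,  1.37212768e+00, -2.54954344e-05,
        1.68359230e+00, -1.03102135e-01]), 'dq': array([-0.00064232, -0.0004784 , -0.00423682, -0.00086437, -0.0009404 ,
        0.00040665]), 'joint_torque': array([ 3.38563055e-03, -3.53009570e+01, -3.14220393e+01,  6.31820944e-05,
        7.90741498e-03,  1.25261576e-05]), 'position': array([ 0.12579032, -0.53532651,  0.40361366]), 'eef_rot': array([-3.13953827e+00, -1.87090176e-04,  2.30788773e-01]), 'wrist_force': array([-0.27589055,  0.16409125,  0.24734498]), 'ft_torque': array([-0.02406247, -0.04130331, -0.00190143]), 'grip_width': 0.085180449486976} 0.1734
{'camera_matrix': array([[622.63524478,   0.        , 307.37748195],
       [  0.        , 622.63524478, 242.25791585],
       [  0.        ,   0.        ,   1.        ]]), 'dist_coeffs': array([-0.11558422,  0.        ,  0.        ,  0.        ,  0.        ]), 'camera_from_world': array([[-0.9028066 , -0.42970384, -0.01717114,  0.45307128],
       [-0.26886868,  0.59515432, -0.75729847,  0.22776872],
       [ 0.33563354, -0.67907728, -0.65284315,  1.28940107],
       [ 0.        ,  0.        ,  0.        ,  1.        ]])}
{'camera_matrix': array([[507.57831853,   0.        , 319.258399  ],
       [  0.        , 507.57831853, 235.22662347],
       [  0.        ,   0.        ,   1.        ]]), 'dist_coeffs': array([-0.07620067,  0.        ,  0.        ,  0.        ,  0.        ]), 'camera_from_world': array([[ 0.00624893, -0.9998322 ,  0.01721966, -0.06768269],
       [-0.99853916, -0.00716322, -0.05355583,  0.51851039],
       [ 0.05367019, -0.01685984, -0.99841637,  1.21287744],
       [ 0.        ,  0.        ,  0.        ,  1.        ]])}
```

View pics/top_0.png

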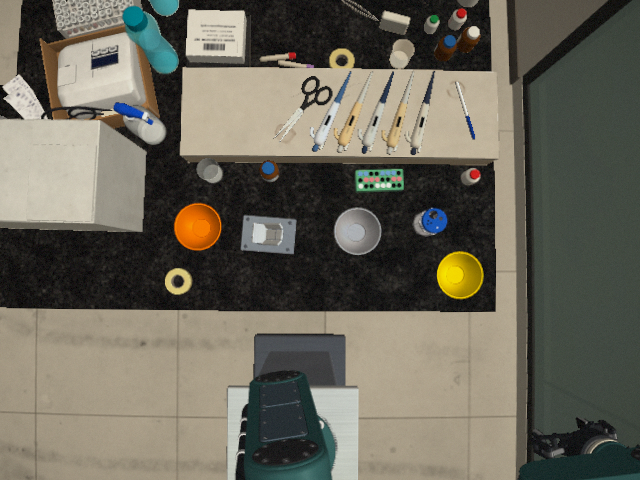

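View pics/side_0.png

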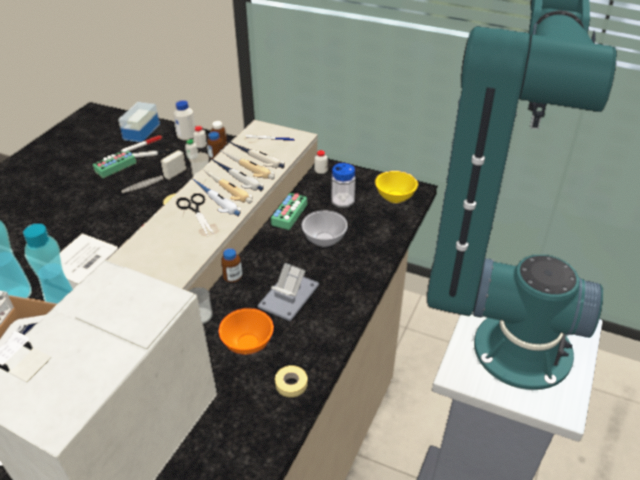

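Top view: jar with blue cap about (432,222), grey cradle (269,234), steel bowl (358,231). The orange (198,227) and yellow (460,275) bowls are look-alikes. Brown bottle (270,171), tube block (379,180), tape (178,281). The only jar with a round blue cap that has holes, in clear glass, is the one at (432,222). I'll check it in crops.

Run:
```python
import cv2,numpy as np
t=cv2.imread('pics/top_0.png');s=cv2.imread('pics/side_0.png')
a=cv2.resize(t[195:250,400:465],(400,338),interpolation=3)
b=cv2.resize(t[205:265,230:310],(400,300),interpolation=3)
c=cv2.resize(s[155:215,320:370],(282,338),interpolation=3)
d=cv2.resize(s[255:325,250:330],(342,300),interpolation=3)
o=np.zeros((640,800,3),np.uint8);o[:338,:400]=a;o[338:638,:400]=b;o[:338,400:682]=c;o[338:638,400:742]=d
cv2.imwrite('pics/crop0.png',cv2.resize(o,(750,600)))
```

```text
(no output)
```

View pics/crop0.png

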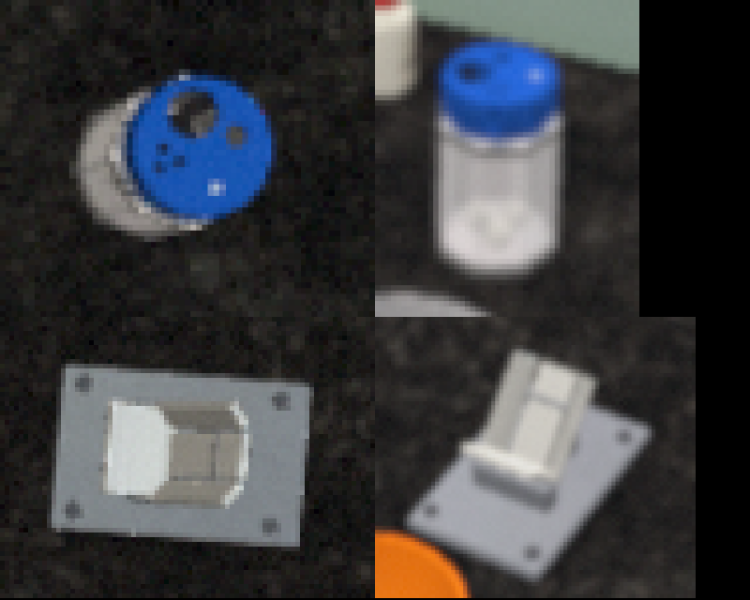

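```bash
cat > geo.py <<'E'
import cv2,numpy as np
from plant import manip
C={n:manip.camera_model(n) for n in('side','top')}
def ray(n,p):
    c=C[n];u=cv2.undistortPoints(np.array([[p]],float),c['camera_matrix'],c['dist_coeffs'])[0,0]
    T=c['camera_from_world'];R=T[:3,:3];o=-R.T@T[:3,3];d=R.T@np.array([u[0],u[1],1]);return o,d/np.linalg.norm(d)
def plane(n,p,z):
    o,d=ray(n,p);return o+d*(z-o[2])/d[2]
def tri(a,b):
    (o1,d1),(o2,d2)=ray('top',a),ray('side',b)
    s=np.linalg.lstsq(np.c_[d1,-d2],o2-o1,rcond=None)[0]
    p,q=o1+s[0]*d1,o2+s[1]*d2;return (p+q)/2,np.linalg.norm(p-q)
def proj(n,P):
    c=C[n];T=c['camera_from_world'];return cv2.projectPoints(np.array(P,float).reshape(-1,3),cv2.Rodrigues(T[:3,:3])[0],T[:3,3],c['camera_matrix'],c['dist_coeffs'])[0][:,0]
def blobs(img,lo,hi,box,amin=20):
    x0,y0,x1,y1=box;h=cv2.cvtColor(img,cv2.COLOR_BGR2HSV)
    m=np.zeros(h.shape[:2],np.uint8);m[y0:y1,x0:x1]=cv2.inRange(h,np.array(lo),np.array(hi))[y0:y1,x0:x1]
    cs=[c for c in cv2.findContours(m,cv2.RETR_EXTERNAL,cv2.CHAIN_APPROX_NONE)[0] if cv2.contourArea(c)>amin]
    return sorted(cs,key=lambda c:-cv2.contourArea(c)),m
def cen(c):
    m=cv2.moments(c);return m['m10']/m['m00'],m['m01']/m['m00']
E
python3 - <<'E'
from geo import *
np.set_printoptions(precision=4,suppress=True)
t=cv2.imread('pics/top_0.png');s=cv2.imread('pics/side_0.png')
for n in C: print(n,ray(n,(320,240))[0])
ct,_=blobs(t,(100,120,60),(125,255,255),(405,195,460,250)); cs,_=blobs(s,(100,120,60),(125,255,255),(320,150,370,215))
a=cv2.convexHull(ct[0]);b=cv2.convexHull(cs[0])
print(cen(a),cen(b),tri(cen(a),cen(b)), cv2.contourArea(a))
# steel bowl rim: bright low-sat
bt,_=blobs(t,(0,0,90),(180,60,255),(325,200,390,262)); bs,_=blobs(s,(0,0,90),(180,60,255),(295,205,352,255))
for c,n in((bt,'top'),(bs,'side')):
    e=cv2.fitEllipse(cv2.convexHull(c[0]));print(n,e,plane(n,e[0],.05), cv2.boundingRect(c[0]))
# plate
pt,_=blobs(t,(0,0,60),(180,80,255),(232,208,305,262))
r=cv2.minAreaRect(pt[0]);print(r)
hull=cv2.convexHull(pt[0]);print(cv2.approxPolyDP(hull,3,True)[:,0])
for p in cv2.boxPoints(r):print(p,plane('top',p,.008))
E
```

```text
side [0.0375 0.9347 1.022 ]
top [ 0.4531 -0.0435  1.2399]
(434.3515889114266, 220.14097363083164) (342.95603271983634, 171.1922290388548) (array([ 0.551 , -0.3248,  0.0963]), np.float64(0.000260152343108292)) 493.0
top ((357.2070617675781, 230.7783660888672), (47.201297760009766, 47.36484146118164), 95.15122985839844) [ 0.5282 -0.1528  0.05  ] (334, 207, 47, 48)
side ((324.01702880859375, 226.7575225830078), (35.177581787109375, 45.69709014892578), 89.6849594116211) [ 0.525 -0.146  0.05 ] (301, 210, 47, 36)
((268.0689697265625, 234.1724395751953), (53.8134765625, 35.87565231323242), 4.763641834259033)
[[243 216]
 [295 219]
 [293 253]
 [242 250]]
[239.7655 249.8138] [0.4825 0.1283 0.008 ]
[242.7448 214.0621] [0.5696 0.1223 0.008 ]
[296.3724 218.5311] [ 0.5596 -0.0083  0.008 ]
[293.3931 254.2828] [ 0.4726 -0.0019  0.008 ]
```

Run:
```python
from geo import *
np.set_printoptions(precision=4,suppress=True)
t=cv2.imread('pics/top_0.png');s=cv2.imread('pics/side_0.png')
c=np.array([.551,-.3248])
for n,p in (('L',(433.5,214.4)),('M',(440.9,218.2)),('S',(429.1,222.4))):
    q=plane('top',p,.104)[:2];d=q-c;print(n,q,np.linalg.norm(d),np.degrees(np.arctan2(d[1],d[0])))
# large crops of jar
a=cv2.resize(t[195:245,405:460],(440,400),interpolation=cv2.INTER_LANCZOS4)
b=cv2.resize(s[158:213,322:366],(320,400),interpolation=cv2.INTER_LANCZOS4)
h=cv2.cvtColor(np.hstack([a,b]),cv2.COLOR_BGR2HSV)
cv2.imwrite('pics/crop1.png',np.hstack([a,b]))
for nm,img,box in(('t',t,(405,195,460,250)),('s',s,(322,158,368,215))):
    x0,y0,x1,y1=box;i=img[y0:y1,x0:x1].astype(int);r=i[...,2]-np.maximum(i[...,0],i[...,1])
    idx=np.argsort(-r.ravel())[:8];print(nm,[(k%(x1-x0)+x0,k//(x1-x0)+y0,r.ravel()[k]) for k in idx])
```

```text
L [ 0.5632 -0.3211] 0.012768137746777628 16.83361987706919
M [ 0.5547 -0.338 ] 0.013725286633853848 -74.1947495939841
S [ 0.545  -0.3109] 0.015145826641043702 113.47448940679548
t [(np.int64(415), np.int64(239), np.int64(8)), (np.int64(409), np.int64(228), np.int64(8)), (np.int64(419), np.int64(229), np.int64(8)), (np.int64(407), np.int64(198), np.int64(7)), (np.int64(420), np.int64(232), np.int64(7)), (np.int64(419), np.int64(231), np.int64(7)), (np.int64(450), np.int64(214), np.int64(7)), (np.int64(423), np.int64(234), np.int64(7))]
s [(np.int64(325), np.int64(169), np.int64(9)), (np.int64(343), np.int64(187), np.int64(7)), (np.int64(326), np.int64(169), np.int64(7)), (np.int64(337), np.int64(202), np.int64(7)), (np.int64(341), np.int64(203), np.int64(7)), (np.int64(336), np.int64(202), np.int64(7)), (np.int64(338), np.int64(203), np.int64(7)), (np.int64(339), np.int64(203), np.int64(7))]
```

View pics/crop1.png

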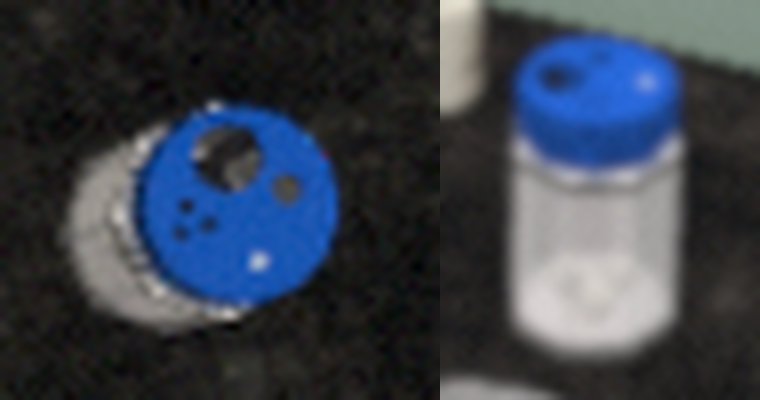

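Run:
```python
from geo import *
t=cv2.imread('pics/top_0.png')
c=np.array([.551,-.3248])
for p,z in(((445.6,214.4),.079),((405+215/8,195+105/8),.08),((405+235/8,195+315/8),.08),((405+115/8,195+215/8),.08),((405+160/8,195+292/8),.08)):
    q=plane('top',p,z)[:2];d=q-c;print(q,np.linalg.norm(d),np.degrees(np.arctan2(d[1],d[0])))
i=t[210:222,440:452].astype(int);print(i[...,2]-i[...,1])
```

```text
[ 0.56591161 -0.3555969 ] 0.03421702940907 -64.16410462240543
[ 0.58008878 -0.32327359] 0.029128801584416126 3.0037896903792576
[ 0.51930391 -0.32870292] 0.0319354824900714 -172.9801838463176
[ 0.54793211 -0.29388722] 0.03106464079493056 95.66767911674121
[ 0.5257845  -0.30687415] 0.030937962506555575 144.59074173190956
[[-59 -33 -12   0   2   1   0   0   2  -1   2   5]
 [-64 -59 -40 -16  -3   3   2   2   4   0   0   2]
 [-58 -60 -59 -62 -16   0  -4   0  -2   2   0   0]
 [-60 -63 -62 -59 -39  -1   5   4   1   0   2   3]
 [-61 -59 -57 -59 -57   7   3   0   1   4   7   5]
 [-56 -62 -60 -59 -56 -61 -11   0  -4  -1   3   0]
 [-38 -48 -55 -58 -61 -61 -24  -5   3   2   3   4]
 [ -2  -4 -35 -57 -55 -63 -37  -3  -1   2   0   0]
 [ -1   2 -20 -51 -57 -60 -49  -6   0  -1   5  -1]
 [ -3  -3 -30 -55 -62 -59 -62 -13  -3   0   3  -3]
 [-27 -27 -56 -60 -54 -59 -59 -14   2   2  -5   1]
 [-59 -64 -63 -56 -60 -62 -59 -12  -3   4   1   3]]
```

```bash
cat >> geo.py <<'E'
from scipy.spatial.transform import Rotation as Rn
def pose():
    s=manip.sense();return Rn.from_euler('xyz',s['eef_rot']).as_matrix(),np.array(s['position']),s
def delta(zdir,ydir,grasp,L=.155):
    """tool shift (mm) and turn to put grasp point (L ahead) at 'grasp' with tool z,y dirs"""
    R,p,s=pose();z=np.array(zdir,float);z/=np.linalg.norm(z);y=np.array(ydir,float);y-=z*(y@z);y/=np.linalg.norm(y)
    Rt=np.c_[np.cross(y,z),y,z];pt=np.array(grasp)-L*z
    rv=Rn.from_matrix(R.T@Rt).as_rotvec();d=R.T@(pt-p)*1000
    print('turn',rv.round(4),'deg',np.degrees(np.linalg.norm(rv)).round(1),'shift',d.round(1),'tcp',pt.round(4),'now',p.round(4),'joints',s['joints'].round(3),'t',round(s['clock'],2));return rv,d
# world model
CY=-.076; Rc=Rn.from_euler('z',CY).as_matrix(); CO=np.array([.521,.060,0])
def cr(v): return CO+Rc@np.array(v,float)   # cradle m -> world
def cd(v): return Rc@np.array(v,float)
SEAT=cr([0,.030,.042]); AX=cd([0,-.70711,.70711]); FN=cd([0,.70711,.70711]); CX=cd([1,0,0])
JAR=np.array([.551,-.3248,0]); BOWL=np.array([.527,-.151,0])
E
python3 - <<'E'
from geo import *
a=np.radians(28);delta([0,0,-1],[np.cos(a),np.sin(a),0],JAR+[0,0,.156])
print(SEAT,AX)
E
```

```text
turn [-1.3000e-03 -2.0000e-03 -1.8287e+00] deg 104.8 shift [ 462.1 -107.5   92.9] tcp [ 0.551  -0.3248  0.311 ] now [ 0.1258 -0.5353  0.4036] joints [-1.443  0.088  1.372 -0.     1.684 -0.103] t 0.1
[0.52327781 0.0899134  0.042     ] [-0.05368864 -0.70506885  0.70711   ]
```

```bash
python3 -m pendant '0 0 -0.18 58 -13 12 0; 0 0 -0.36 116 -27 23 0; 0 0 -0.54 174 -40 35 0; 0 0 -0.72 232 -54 46 0; 0 0 -0.9 290 -67 58 0; 0 0 -1.08 348 -80 70 0; 0 0 -1.26 405 -94 81 0; 0 0 -1.44 462 -107 93 0' 30
python3 - <<'E'
from geo import *
a=np.radians(28);delta([0,0,-1],[np.cos(a),np.sin(a),0],JAR+[0,0,.156])
E
```

```text
clock: 1.1
position: [0.5526, -0.3241, 0.31]
eef_rot: [-3.141, -0.002, 1.677]
wrist_force: [0.4, -0.9, -0.4]
grip_width: 0.0856
turn [-3.000e-04 -2.500e-03 -3.826e-01] deg 21.9 shift [-0.5 -1.6 -1. ] tcp [ 0.551  -0.3248  0.311 ] now [ 0.5526 -0.3241  0.31  ] joints [-6.190e-01  3.220e-01  1.282e+00  1.000e-03  1.540e+00 -7.250e-01] t 1.1
```

```bash
python3 -m pendant '0 0 -0.18 -0.5 -1.6 0 0; 0 0 -0.33 -0.5 -1.6 10 0; 0 0 -0.38 -0.5 -1.6 30 0; 0 0 -0.38 -0.5 -1.6 60 0; 0 0 -0.38 -0.5 -1.6 80 0; 0 0 -0.38 -0.5 -1.6 93 0; 0 0 -0.38 -0.5 -1.6 93 0.0; 0 0 -0.38 -0.5 -1.6 93 0.0' 40
python3 snap.py 1 side top
python3 - <<'E'
import cv2,numpy as np
t=cv2.imread('pics/top_1.png');s=cv2.imread('pics/side_1.png')
cv2.imwrite('pics/c1.png',np.hstack([cv2.resize(t[170:270,380:480],(390,390)),cv2.resize(s[110:240,280:410],(390,390))]))
E
```

```text
clock: 2.1
position: [0.5513, -0.3249, 0.2182]
eef_rot: [3.141, -0.001, 2.057]
wrist_force: [0.1, 0.6, -0.7]
grip_width: 0.0857
```

View pics/c1.png

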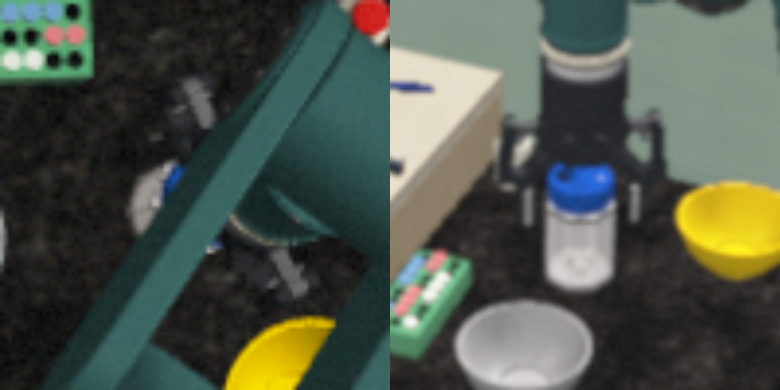

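The fingers straddle the jar evenly, and the palm sits just above the cap. Closing now, then lifting.

```bash
python3 -m pendant '0 0 0 0 0 0 1; 0 0 0 0 0 0 1; 0 0 0 0 0 0 1; 0 0 0 0 0 0 1; 0 0 0 0 0 -10 1; 0 0 0 0 0 -40 1; 0 0 0 0 0 -80 1; 0 0 0 0 0 -100 1' 40
python3 snap.py 2 side
python3 - <<'E'
from geo import *
s=cv2.imread('pics/side_2.png')
cv2.imwrite('pics/c2.png',cv2.resize(s[60:220,260:420],(600,600)))
R,p,st=pose();print(st['joints'],p,R)
E
```

```text
clock: 3.2
position: [0.5514, -0.325, 0.3204]
eef_rot: [3.139, 0.002, 2.057]
wrist_force: [-0.4, -0.0, -4.0]
grip_width: 0.0574
[-6.21478464e-01  3.12419565e-01  1.26775088e+00  1.07966090e-03
  1.55474103e+00 -1.10756851e+00] [ 0.55163461 -0.32523132  0.32308789] [[-0.46714363  0.88416068  0.00606043]
 [ 0.88416437  0.46716623 -0.00301234]
 [-0.00549462  0.00395122 -0.9999771 ]]
```

View pics/c2.png

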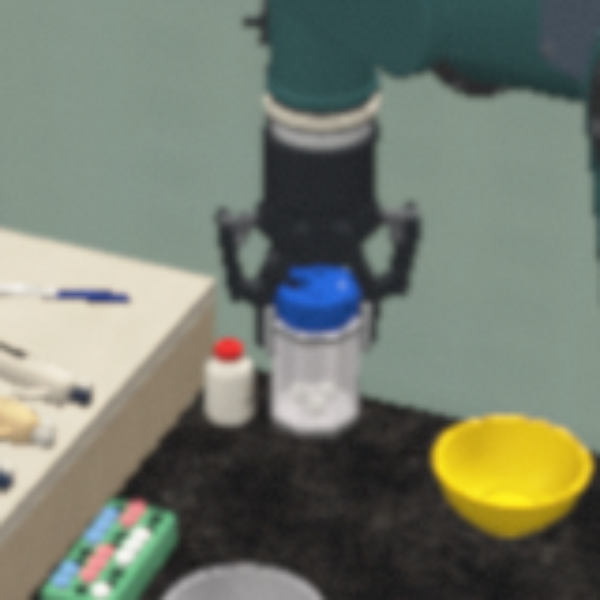

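Run:
```python
from geo import *
delta(-AX,CX,SEAT+.035*AX+.025*FN,L=.2182)
s=cv2.imread('pics/side_2.png')
R,p,st=pose()
print(p, proj('side',[[.5515,-.325,.3204-.2182+.0925],[.5515,-.325,.3230-.2182+.0925]]))
c,_=blobs(s,(100,120,60),(125,255,255),(320,110,380,160));print(cen(cv2.convexHull(c[0])))
```

```text
turn [-0.2156  0.7684  0.5348] deg 55.0 shift [244.2  82.5  83.4] tcp [ 0.511  -0.071   0.2387] now [ 0.5516 -0.3252  0.3231] joints [-6.210e-01  3.120e-01  1.268e+00  1.000e-03  1.555e+00 -1.108e+00] t 3.25
[ 0.55163461 -0.32523132  0.32308789] [[343.57160077 138.84584492]
 [343.59110037 137.95982074]]
(344.4138634046891, 138.4750254841998)
```

```bash
python3 -m pendant '-0.036 0.128 0.089 40 14 8 1; -0.072 0.256 0.178 81 27 16 1; -0.108 0.384 0.267 122 41 28 1; -0.144 0.512 0.356 163 55 44 1; -0.18 0.64 0.445 204 69 63 1; -0.2156 0.7684 0.5348 244 82 83 1; -0.2156 0.7684 0.5348 244 82 83 1; -0.2156 0.7684 0.5348 244 82 83 1'
python3 snap.py 3 side top
python3 - <<'E'
from geo import *
t=cv2.imread('pics/top_3.png');s=cv2.imread('pics/side_3.png')
cv2.imwrite('pics/c3.png',np.hstack([cv2.resize(t[170:290,220:340],(390,390)),cv2.resize(s[210:330,230:350],(390,390))]))
delta(-AX,CX,SEAT+.035*AX+.025*FN,L=.2182)
E
```

```text
clock: 4.25
position: [0.5106, -0.0716, 0.2382]
eef_rot: [-3.14, -0.784, 1.494]
wrist_force: [0.5, -0.3, -2.6]
grip_width: 0.0575
turn [0.0017 0.0018 0.0008] deg 0.1 shift [ 0.3 -0.3  1.5] tcp [ 0.511  -0.071   0.2387] now [ 0.5112 -0.0722  0.2396] joints [-0.448  0.189  1.688  0.719  1.6   -0.477] t 4.35
```

View pics/c3.png

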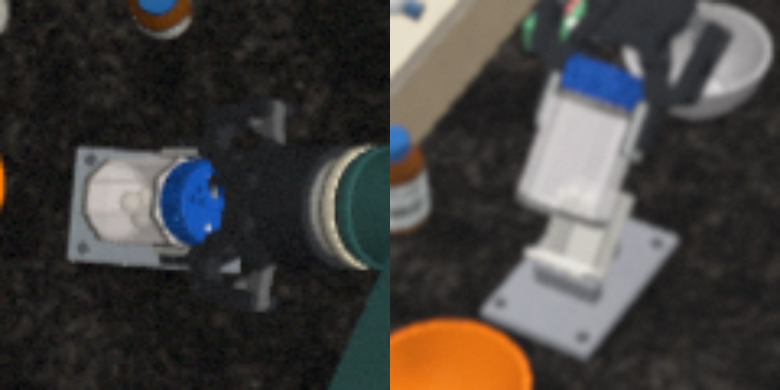

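```bash
python3 -m pendant '0 0 0 -8 0 1 1; 0 0 0 -15 0 3 1; 0 0 0 -20 0 8 1; 0 0 0 -22 0 15 1; 0 0 0 -22.5 0 22 1; 0 0 0 -22.5 0 28 1; 0 0 0 -22.5 0 30 1; 0 0 0 -22.5 0 30 1'
python3 snap.py 4 side top
python3 - <<'E'
from geo import *
t=cv2.imread('pics/top_4.png');s=cv2.imread('pics/side_4.png')
cv2.imwrite('pics/c4.png',np.hstack([cv2.resize(t[190:270,230:310],(390,390)),cv2.resize(s[230:320,240:330],(390,390))]))
delta(-AX,CX,SEAT,L=.2182)
E
```

```text
clock: 5.35
position: [0.5117, -0.0668, 0.2025]
eef_rot: [3.139, -0.784, 1.496]
wrist_force: [0.0, -0.1, -3.4]
grip_width: 0.0575
turn [0.0021 0.002  0.0012] deg 0.2 shift [-2.4 -0.5  6.7] tcp [ 0.5116 -0.0639  0.1963] now [ 0.5118 -0.0671  0.2027] joints [-0.439  0.232  1.721  0.722  1.537 -0.521] t 5.45
```

View pics/c4.png

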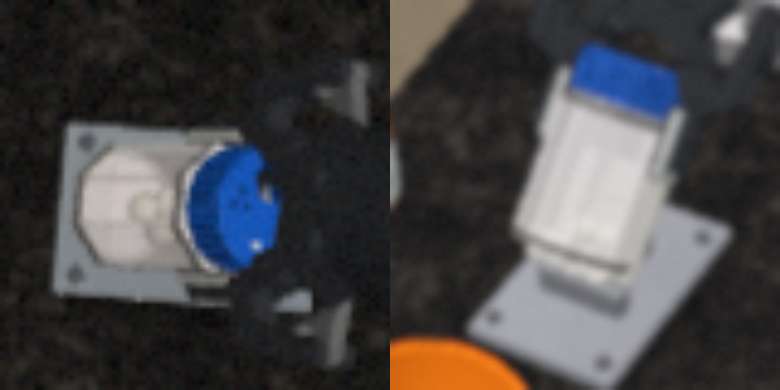

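```bash
python3 -m pendant '0 0 0 -1.5 -0.5 3 1; 0 0 0 -2 -0.5 5 1; 0 0 0 -2 -0.5 6 1; 0 0 0 -2 -0.5 6 0; 0 0 0 -2 -0.5 6 0; 0 0 0 -2 -0.5 6 0; 0 0 0 -2 -0.5 -10 0; 0 0 0 -2 -0.5 -50 0'
python3 snap.py 5 side top
python3 - <<'E'
from geo import *
t=cv2.imread('pics/top_5.png');s=cv2.imread('pics/side_5.png')
cv2.imwrite('pics/c5.png',np.hstack([cv2.resize(t[190:270,230:310],(390,390)),cv2.resize(s[230:320,240:330],(390,390))]))
delta(-AX,CX,SEAT,L=.2182)
print('cap pred top,side',proj('top',SEAT+.0925*AX),proj('side',SEAT+.0925*AX))
for n,i,b in(('top',t,(250,200,310,260)),('side',s,(350-100,230,345,280))):
    c,_=blobs(i,(100,120,60),(125,255,255),b);print(n,cen(cv2.convexHull(c[0])),cv2.contourArea(c[0]))
E
```

```text
clock: 6.45
position: [0.5078, -0.1033, 0.2362]
eef_rot: [-3.14, -0.785, 1.495]
wrist_force: [0.5, -0.7, -0.3]
grip_width: 0.0851
turn [0.0092 0.0046 0.0044] deg 0.6 shift [-1.2 -1.9 61.3] tcp [ 0.5116 -0.0639  0.1963] now [ 0.5097 -0.1062  0.2406] joints [-0.506  0.208  1.663  0.701  1.633 -0.518] t 6.55
cap pred top,side [[280.1744767  232.99972456]] [[295.02067375 252.10389717]]
top (283.2602217602217, 233.06063756063753) 470.5
side (296.7001675041876, 249.25572305974313) 280.5
```

View pics/c5.png

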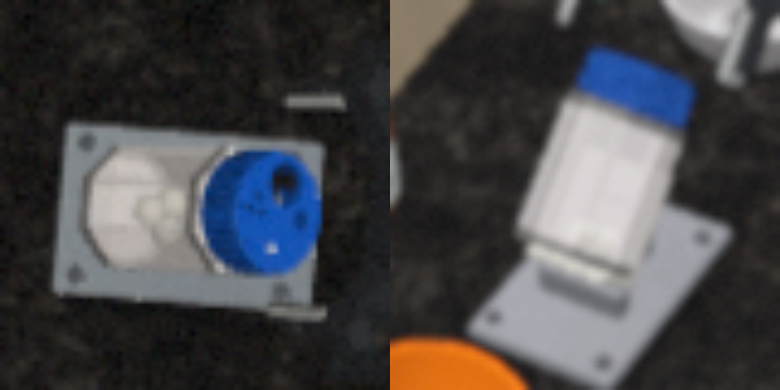

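Run:
```python
from geo import *
P,e=tri((283.26,233.06),(296.7,249.26));print(P,e)
d=P-SEAT;print('along axis',d@AX,'normal',d@FN,'x',d@CX)
```

```text
[0.51785151 0.01755682 0.11024112] 0.00046246579547592424
along axis 0.09956168437972673 normal -0.0030537220744085943 x 8.317854040566269e-05
```

Run:
```python
import cv2,numpy as np
f=lambda n:cv2.resize(cv2.imread(f'pics/{n}.png')[255:315,255:315],(390,390),interpolation=cv2.INTER_LANCZOS4)
cv2.imwrite('pics/c6.png',np.hstack([f('side_4'),f('side_5')]))
```

```text
(no output)
```

View pics/c6.png

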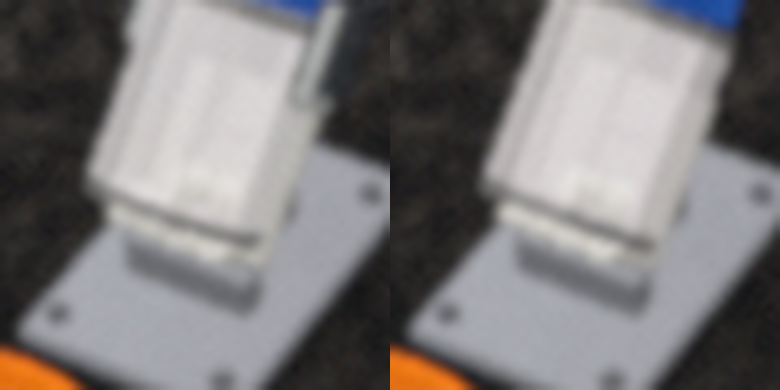

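```bash
cat >> geo.py <<'E'
def capcen(n,base,ax,u,v):
    a=np.linspace(0,2*np.pi,72,endpoint=False)
    P=np.vstack([base+h*ax+.028*(np.cos(a)[:,None]*u+np.sin(a)[:,None]*v) for h in(.081,.104)])
    return np.array(cen(cv2.convexHull(proj(n,P).astype(np.float32))))
E
python3 - <<'E'
from geo import *
X,Y,Z=np.eye(3)
for nm,b,ax,u,v,mt,ms in(('upright',JAR,Z,X,Y,(434.35,220.14),(342.96,171.19)),('home',SEAT,AX,CX,FN,(283.26,233.06),(296.70,249.26))):
    q=[capcen(n,b,ax,u,v) for n in('top','side')]
    P,e=tri(*q);M,e2=tri(mt,ms);d=M-P
    print(nm,q,'diff ax,u,v mm',(d@ax*1e3).round(1),(d@u*1e3).round(1),(d@v*1e3).round(1))
E
```

```text
upright [array([434.06110265, 220.17956751]), array([342.97511629, 172.46199245])] diff ax,u,v mm 4.4 -0.2 0.4
home [array([280.08146436, 232.99571288]), array([294.98328504, 252.18439384])] diff ax,u,v mm 7.3 0.1 -3.2
```

Run:
```python
from geo import *
s=cv2.imread('pics/side_0.png');t=cv2.imread('pics/top_0.png')
for P in([-.043,-.065],[.043,-.065],[.043,.065],[-.043,.065]):
    w=cr([*P,.008]);print(P,w,'top',proj('top',w)[0],'side',proj('side',w)[0])
o=s.copy();o2=t.copy()
def dr(im,n,P,c):
    p=(proj(n,P)*16).astype(int);cv2.polylines(im,[p.reshape(-1,1,2)],True,c,1,cv2.LINE_AA,4)
big=lambda im,b:cv2.resize(im[b[1]:b[3],b[0]:b[2]],(390,390),interpolation=cv2.INTER_CUBIC)
def draw(im,n,b):
    g=big(im,b);k=390/(b[2]-b[0])
    def pl(P,c,closed=True):
        p=((proj(n,P)-[b[0],b[1]]+.5)*k).round().astype(int);cv2.polylines(g,[p.reshape(-1,1,2)],closed,c,1)
    pl([cr([*q,.008]) for q in([-.043,-.065],[.043,-.065],[.043,.065],[-.043,.065])],(0,0,255))
    f=SEAT-.029*FN
    pl([f-.012*CX,f+.012*CX,f+.012*CX+.056*AX,f-.012*CX+.056*AX],(0,255,0))
    return g
cv2.imwrite('pics/c7.png',np.hstack([draw(t,'top',(230,195,308,273)),draw(s,'side',(250,250,330,330))]))
```

```text
[-0.043, -0.065] [ 0.47318888 -0.00154752  0.008     ] top [293.25819793 254.03175375] side [318.75486584 282.57897262]
[0.043, -0.065] [ 0.55894063 -0.00807723  0.008     ] top [296.2583501  218.79750291] side [287.06501496 270.32742966]
[0.043, 0.065] [0.56881112 0.12154752 0.008     ] top [243.0523298  214.37200147] side [257.03081917 305.23002983]
[-0.043, 0.065] [0.48305937 0.12807723 0.008     ] top [239.85338239 249.57973528] side [289.90788316 319.09217518]
```

View pics/c7.png

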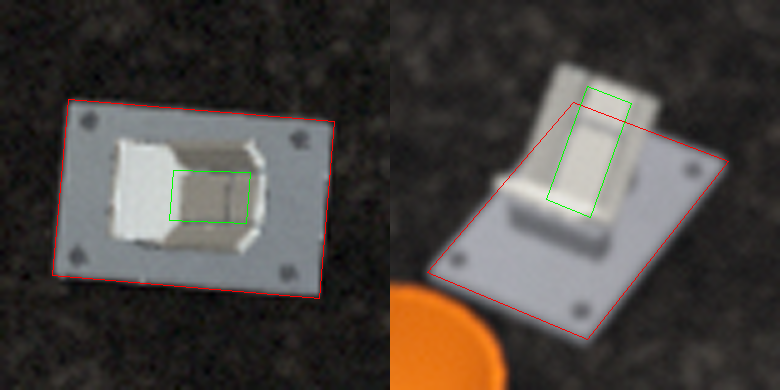

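Run:
```python
from geo import *
X,Y,Z=np.eye(3)
def box(n,b,ax,u,v):
    a=np.linspace(0,2*np.pi,72,endpoint=False)
    P=np.vstack([b+h*ax+.028*(np.cos(a)[:,None]*u+np.sin(a)[:,None]*v) for h in(.081,.104)])
    p=proj(n,P);return p.min(0).round(1),p.max(0).round(1),cv2.contourArea(cv2.convexHull(p.astype(np.float32)))
for k,b,ax,u,v,bx in((0,JAR,Z,X,Y,dict(top=(405,195,460,250),side=(320,150,370,215))),(5,SEAT,AX,CX,FN,dict(top=(250,200,310,260),side=(250,230,345,280)))):
    for n in('top','side'):
        im=cv2.imread(f'pics/{n}_{k}.png')
        for lo in((100,120,60),(98,70,35)):
            c,_=blobs(im,lo,(128,255,255),bx[n]);h=cv2.convexHull(c[0])
            print(k,n,lo,'meas',h[:,0].min(0),h[:,0].max(0)+1,cv2.contourArea(h),'pred',box(n,b,ax,u,v))
```

```text
0 top (100, 120, 60) meas [422 208] [448 233] 493.0 pred (array([420.7, 207.5]), array([447.4, 232.7]), 527.106834994629)
0 top (98, 70, 35) meas [422 207] [448 234] 520.5 pred (array([420.7, 207.5]), array([447.4, 232.7]), 527.106834994629)
0 side (100, 120, 60) meas [331 163] [355 181] 326.0 pred (array([332.3, 162.8]), array([353.8, 182.1]), 355.8892693279777)
0 side (98, 70, 35) meas [331 162] [356 182] 374.0 pred (array([332.3, 162.8]), array([353.8, 182.1]), 355.8892693279777)
5 top (100, 120, 60) meas [271 221] [296 246] 481.0 pred (array([267.2, 220.5]), array([292.9, 245.7]), 541.8700704535004)
5 top (98, 70, 35) meas [271 221] [296 247] 510.0 pred (array([267.2, 220.5]), array([292.9, 245.7]), 541.8700704535004)
5 side (100, 120, 60) meas [283 241] [311 259] 298.5 pred (array([281.3, 242.9]), array([308.7, 261.3]), 274.8231652008835)
5 side (98, 70, 35) meas [282 240] [311 260] 342.5 pred (array([281.3, 242.9]), array([308.7, 261.3]), 274.8231652008835)
```

Run:
```python
from geo import *
b=SEAT
for nm,P in(('base upper edge',b+.029*FN),('base +x',b+.029*CX),('base -x',b-.029*CX),('cap face low',b+.104*AX-.028*FN),('cap face up',b+.104*AX+.028*FN),('cap bot up',b+.081*AX+.028*FN),('bodytop up',b+.08*AX+.029*FN),('seat cor floor',b-.029*FN),('trough end floor',b-.029*FN+.056*AX)):
    print(nm,proj('top',P)[0].round(1),proj('side',P)[0].round(1))
t=cv2.imread('pics/top_5.png');s=cv2.imread('pics/side_5.png')
cv2.imwrite('pics/c8.png',np.hstack([cv2.resize(t[205:255,240:300],(480,400),interpolation=2)[:,:470],cv2.resize(s[235:295,270:317],(313,400),interpolation=2)]))
```

```text
base upper edge [244.5 231.1] [275.5 290.6]
base +x [255.3 220.1] [269.8 286.9]
base -x [253.1 244.5] [292.1 296. ]
cap face low [292.8 234.3] [301.5 248.7]
cap face up [274.1 231.8] [291.9 245.6]
cap bot up [267.3 231.6] [288.3 255.6]
bodytop up [266.6 231.6] [288. 256.]
seat cor floor [263.7 233.5] [286.  292.2]
trough end floor [279.1 234. ] [294.4 268.8]
```

View pics/c8.png

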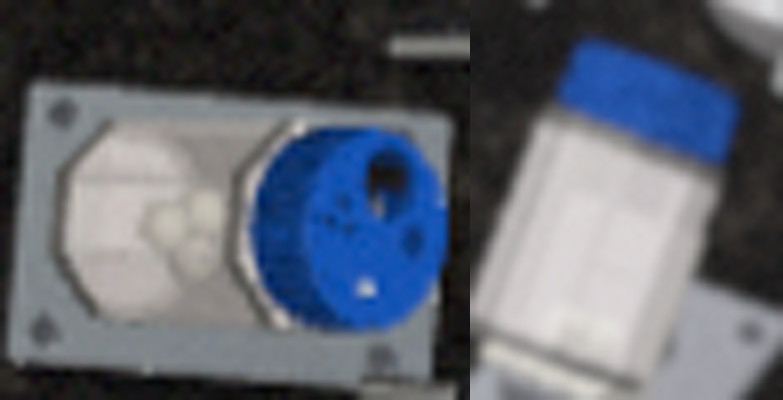

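Run:
```python
from geo import *
delta(-AX,CX,SEAT-.0038*FN,L=.259)
```

```text
turn [0.0092 0.0046 0.0044] deg 0.6 shift [-5.1 -1.5 20.5] tcp [ 0.5092 -0.0954  0.2225] now [ 0.5097 -0.1062  0.2406] joints [-0.506  0.208  1.663  0.701  1.633 -0.518] t 6.55
```

```bash
python3 -m pendant '0.009 0.005 0.004 -5 -1.5 5 0; 0.009 0.005 0.004 -5 -1.5 15 0; 0.009 0.005 0.004 -5 -1.5 20.5 0; 0.009 0.005 0.004 -5 -1.5 20.5 1; 0.009 0.005 0.004 -5 -1.5 20.5 1; 0.009 0.005 0.004 -5 -1.5 20.5 1; 0.009 0.005 0.004 -5 -1.5 20.5 1; 0.009 0.005 0.004 -5 -1.5 20.5 1' 20
python3 - <<'E'
from geo import *
delta(-AX,CX,SEAT-.0038*FN,L=.259);s=manip.sense();print(s['grip_width'],s['wrist_force'])
E
```

```text
clock: 7.55
position: [0.5091, -0.0952, 0.2224]
eef_rot: [3.142, -0.786, 1.495]
wrist_force: [-0.7, 1.5, -2.0]
grip_width: 0.0549
turn [-0.0001 -0.0005  0.0002] deg 0.0 shift [-0.1  0.1 -0.2] tcp [ 0.5092 -0.0954  0.2225] now [ 0.5091 -0.0952  0.2224] joints [-0.488  0.223  1.687  0.706  1.603 -0.527] t 7.55
0.054914680416813334 [-0.74014912  1.45734075 -1.96396659]
```

```bash
python3 -m pendant '0 0 0 0 0 1 1; 0 0 0 0 0 2 1; 0 0 0 0 0 3 1; 0 0 0 0 0 3 1; 0 0 0 0 0 3 1; 0 0 0 0 0 3 1; 0 0 0 0 0 3 1; 0 0 0 0 0 3 1' 20
python3 - <<'E'
from geo import *
R,p,s=pose();print(s['grip_width'],R.T@s['wrist_force'])
E
```

```text
clock: 8.55
position: [0.5097, -0.0941, 0.2226]
eef_rot: [3.137, -0.785, 1.498]
wrist_force: [-2.8, -5.9, 8.2]
grip_width: 0.055
0.05498955736404338 [  1.48990633  -2.29613635 -10.08991474]
```

Pushing met about 10 N along the axis with no movement, so the jar is against the stop. I'll release for step 1, check, then regrip.

```bash
python3 -m pendant '0 0 0 0 0 -1 0; 0 0 0 0 0 -1 0; 0 0 0 0 0 -1 0; 0 0 0 0 0 -1 0; 0 0 0 0 0 -1 0; 0 0 0 0 0 -1 0; 0 0 0 0 0 -1 0; 0 0 0 0 0 -1 0' 20
python3 snap.py 9 side top
python3 - <<'E'
from geo import *
R,p,s=pose();print(s['grip_width'],R.T@s['wrist_force'],p,((p-SEAT)@AX,(p-SEAT)@FN,(p-SEAT)@CX))
t=cv2.imread('pics/top_9.png');s=cv2.imread('pics/side_9.png')
cv2.imwrite('pics/c9.png',np.hstack([cv2.resize(t[190:270,230:310],(390,390)),cv2.resize(s[230:320,240:330],(390,390))]))
E
```

```text
clock: 9.55
position: [0.5097, -0.0948, 0.2233]
eef_rot: [3.137, -0.785, 1.498]
wrist_force: [-0.1, 0.1, 0.3]
grip_width: 0.0854
0.08556038968796409 [-0.03942366  0.30201196 -0.31799989] [ 0.50968521 -0.0947846   0.22334098] (np.float64(0.2591825971213457), np.float64(-0.0027265574736798897), np.float64(0.0004701764638696264))
```

View pics/c9.png

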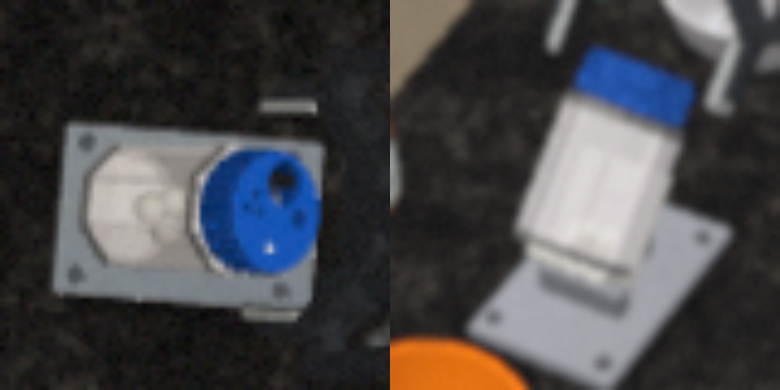

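```bash
python3 -m pendant '0 0 0 0 0 0 1; 0 0 0 0 0 0 1; 0 0 0 0 0 0 1; 0 0 0 0 0 0 1; 0 0 0.15 0 0 0 1; 0 0 0.3 0 0 0 1; 0 0 0.45 0 0 0 1; 0 0 0.6 0 0 0 1' 25
python3 - <<'E'
from geo import *
R,p,s=pose();print(s['grip_width'],R.T@s['wrist_force'],p,((p-SEAT)@AX,(p-SEAT)@FN,(p-SEAT)@CX),s['joints'],s['ft_torque'])
E
```

```text
clock: 10.65
position: [0.5098, -0.0945, 0.2239]
eef_rot: [-2.627, -0.625, 0.723]
wrist_force: [-0.7, 0.5, 2.7]
grip_width: 0.0552
0.055158148272853515 [ 1.42481562 -1.85392827 -1.5655433 ] [ 0.50984273 -0.09449541  0.22385839] (np.float64(0.2593361048816446), np.float64(-0.0021483377705987156), np.float64(0.0006052877673836351)) [-0.48686876  0.22152436  1.68527072  0.70811516  1.60294336  0.07795826] [0.0937188  0.15681403 0.17708031]
```

```bash
python3 -m pendant '0 0 0.13 0 0 0 1; 0 0 0.26 0 0 0 1; 0 0 0.39 0 0 0 1; 0 0 0.52 0 0 0 1; 0 0 0.65 0 0 0 1; 0 0 0.77 0 0 0 1; 0 0 0.77 0 0 0 1; 0 0 0.77 0 0 0 1' 25
python3 - <<'E'
from geo import *
R,p,s=pose();print(s['grip_width'],R.T@s['wrist_force'],p,((p-SEAT)@AX,(p-SEAT)@FN,(p-SEAT)@CX),s['joints'],s['ft_torque'])
E
```

```text
clock: 11.65
position: [0.5099, -0.0941, 0.2241]
eef_rot: [-2.363, -0.144, 0.065]
wrist_force: [0.1, 2.9, 2.7]
grip_width: 0.0548
0.05481981311937015 [ 0.66235215 -3.85770398  0.1709043 ] [ 0.50991885 -0.09406443  0.22408196] (np.float64(0.2591862340886247), np.float64(-0.0016822900174482244), np.float64(0.0006484611886682271)) [-0.48640709  0.22144585  1.68529191  0.70977334  1.60367162  0.84630602] [ 0.55647526 -0.04057191  0.0566787 ]
```

```bash
python3 -m pendant '0 0 0 0 0 0 0; 0 0 0 0 0 0 0; 0 0 0 0 0 0 0; 0 0 0 0 0 -5 0; 0 0 0 0 0 -20 0; 0 0 0 0 0 -50 0; 0 0 0 0 0 -80 0; 0 0 0 0 0 -100 0' 
python3 snap.py 10 side top
python3 - <<'E'
from geo import *
t=cv2.imread('pics/top_10.png');s=cv2.imread('pics/side_10.png')
cv2.imwrite('pics/c10.png',np.hstack([cv2.resize(t[205:255,240:300],(480,400),interpolation=2)[:,:470],cv2.resize(s[235:295,270:317],(313,400),interpolation=2)]))
E
```

```text
clock: 12.65
position: [0.5043, -0.1664, 0.2965]
eef_rot: [-2.365, -0.146, 0.064]
wrist_force: [0.5, -0.5, 0.6]
grip_width: 0.0856
```

View pics/c10.png

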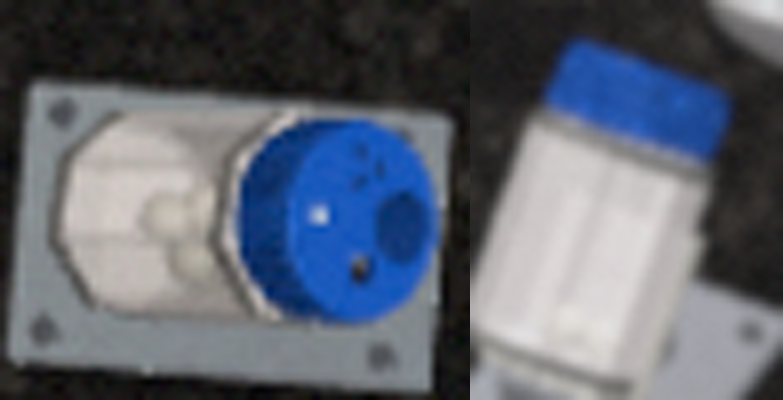

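Run:
```python
from geo import *
R,p,st=pose();print(st['joints'])
f=lambda n,b,k:cv2.resize(cv2.imread(f'pics/{n}.png')[b[1]:b[3],b[0]:b[2]],None,fx=k,fy=k,interpolation=2)
a=np.vstack([f('top_9',(242,215,282,250),10),f('top_10',(242,215,282,250),10)])
b=np.vstack([f('side_9',(265,235,315,300),7)[:350],f('side_10',(265,235,315,300),7)[:350]])
o=np.hstack([a,b]);print(o.shape);cv2.imwrite('pics/c11.png',cv2.resize(o,(int(o.shape[1]*600/o.shape[0]),600)))
```

```text
[-0.60421067  0.20059964  1.55073501  0.68134866  1.79105165  0.85695898]
(700, 750, 3)
```

View pics/c11.png

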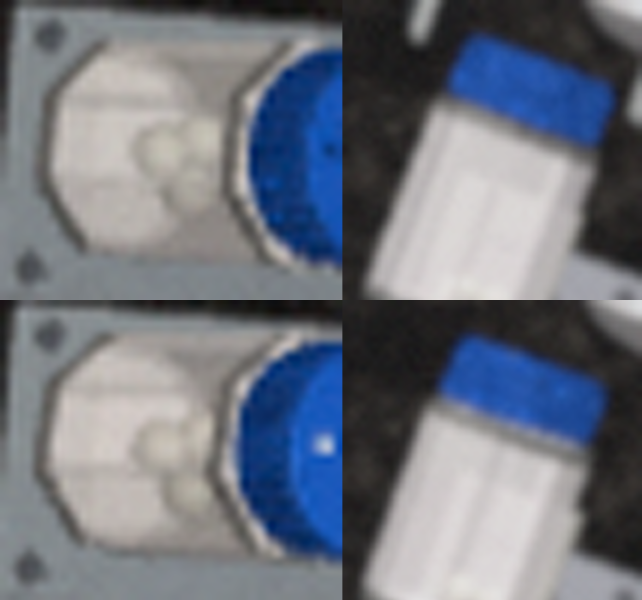

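```bash
cat >> geo.py <<'E'
def tz(deg): # tool z tilted deg from down toward cradle +y
    a=np.radians(deg);return cd([0,np.sin(a),-np.cos(a)])
B=SEAT+cd([0,-.0045,0])+.0005*CX   # corrected seat
E
python3 - <<'E'
from geo import *
print(B,(B-SEAT)@AX,(B-SEAT)@FN)
rv,d=delta(tz(-20),CX,B+.055*AX+.09*FN)
for k in range(1,9): print((rv*min(1,k*.18/np.linalg.norm(rv))).round(3))
E
```

```text
[0.52343469 0.08538843 0.042     ] 0.003181995000000006 -0.003181995000000006
turn [-0.7663 -0.9498 -1.2124] deg 98.6 shift [  44.1 -224.4  238.5] tcp [0.5293 0.1629 0.2902] now [ 0.5047 -0.1665  0.2968] joints [-0.604  0.201  1.551  0.681  1.791  0.857] t 12.75
[-0.08  -0.099 -0.127]
[-0.16  -0.199 -0.254]
[-0.241 -0.298 -0.381]
[-0.321 -0.398 -0.507]
[-0.401 -0.497 -0.634]
[-0.481 -0.596 -0.761]
[-0.561 -0.696 -0.888]
[-0.641 -0.795 -1.015]
```

Run:
```python
from geo import *
rv,d=delta(tz(-20),CX,B+.055*AX+.09*FN)
R,p,s=pose();u=R.T@[0,0,1]
pos=[(.0,50),(.1,90),(.3,110),(.5,110),(.7,100),(.85,70),(1,40),(1,40)]
for k,(f,h) in enumerate(pos,1): print((rv*min(1,k*.18/np.linalg.norm(rv))).round(3),(d*f+u*h).round(0))
```

```text
turn [-0.7663 -0.9498 -1.2124] deg 98.6 shift [  44.1 -224.4  238.5] tcp [0.5293 0.1629 0.2902] now [ 0.5047 -0.1665  0.2968] joints [-0.604  0.201  1.551  0.681  1.791  0.857] t 12.75
[-0.08  -0.099 -0.127] [  7. -35. -35.]
[-0.16  -0.199 -0.254] [ 18. -85. -40.]
[-0.241 -0.298 -0.381] [  29. -143.   -6.]
[-0.321 -0.398 -0.507] [  38. -188.   42.]
[-0.401 -0.497 -0.634] [  46. -226.   96.]
[-0.481 -0.596 -0.761] [  48. -239.  153.]
[-0.561 -0.696 -0.888] [  50. -252.  210.]
[-0.641 -0.795 -1.015] [  50. -252.  210.]
```

```bash
python3 -m pendant '-0.08 -0.099 -0.127 7 -35 -35 0; -0.16 -0.199 -0.254 18 -85 -40 0; -0.241 -0.298 -0.381 29 -143 -6 0; -0.321 -0.398 -0.507 38 -188 42 0; -0.401 -0.497 -0.634 46 -226 96 0; -0.481 -0.596 -0.761 48 -239 153 0; -0.561 -0.696 -0.888 50 -252 210 0; -0.641 -0.795 -1.015 50 -252 210 0'
python3 - <<'E'
from geo import *
delta(tz(-36),CX,B+.055*AX+.070*FN)
E
```

```text
clock: 13.75
position: [0.5278, 0.1664, 0.3256]
eef_rot: [-3.067, 0.206, 1.297]
wrist_force: [-0.7, -0.0, -0.7]
grip_width: 0.0849
turn [-0.1543 -0.4278 -0.1664] deg 27.7 shift [34.4  2.5 64.1] tcp [0.5312 0.1868 0.2558] now [0.5278 0.1664 0.3256] joints [ 0.242  0.184  1.427 -0.142  1.697  0.517] t 13.75
```

```bash
python3 -m pendant '-0.05 -0.14 -0.055 11 1 21 0; -0.1 -0.28 -0.11 23 2 43 0; -0.154 -0.428 -0.166 34.4 2.5 64 0; -0.154 -0.428 -0.166 34.4 2.5 64 0; -0.154 -0.428 -0.166 34.4 2.5 64 0; -0.154 -0.428 -0.166 34.4 2.5 64 0; -0.154 -0.428 -0.166 34.4 2.5 64 0; -0.154 -0.428 -0.166 34.4 2.5 64 0'
python3 snap.py 12 side top
python3 - <<'E'
from geo import *
t=cv2.imread('pics/top_12.png');s=cv2.imread('pics/side_12.png')
cv2.imwrite('pics/c12.png',np.hstack([cv2.resize(t[180:280,220:320],(390,390)),cv2.resize(s[190:320,220:350],(390,390))]))
delta(tz(-36),CX,B+.055*AX+.004*FN)
E
```

```text
clock: 14.75
position: [0.5314, 0.1864, 0.2567]
eef_rot: [3.14, 0.628, 1.493]
wrist_force: [0.2, 0.7, 0.6]
grip_width: 0.0852
turn [-0.0003 -0.0003 -0.001 ] deg 0.1 shift [-9.9 -0.1 65.5] tcp [0.5276 0.1403 0.2091] now [0.5312 0.1866 0.2563] joints [ 0.379  0.303  1.478 -0.558  1.656  0.492] t 14.85
```

View pics/c12.png

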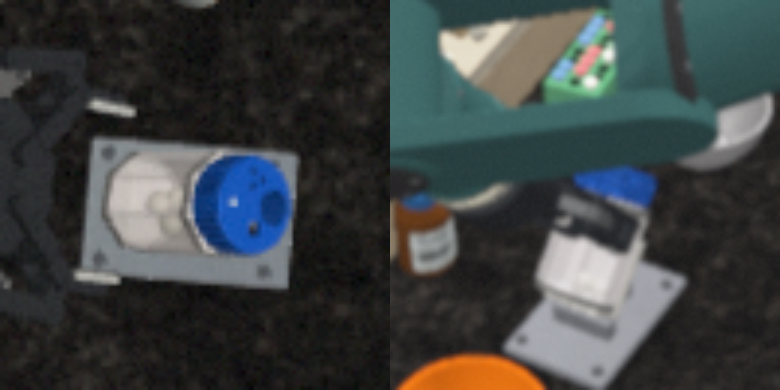

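```bash
python3 -m pendant '0 0 0 -4 0 15 0; 0 0 0 -7 0 30 0; 0 0 0 -9 0 45 0; 0 0 0 -10 0 58 0; 0 0 0 -10 0 65 0; 0 0 0 -10 0 65 0; 0 0 0 -10 0 65 0; 0 0 0 -10 0 65 0' 25
python3 snap.py 13 side top
python3 - <<'E'
from geo import *
t=cv2.imread('pics/top_13.png');s=cv2.imread('pics/side_13.png')
cv2.imwrite('pics/c13.png',np.hstack([cv2.resize(t[190:270,230:310],(390,390)),cv2.resize(s[220:320,240:340],(390,390))]))
R,p,s=pose();print(R.T@s['wrist_force'])
E
```

```text
clock: 15.85
position: [0.5279, 0.1408, 0.2101]
eef_rot: [3.14, 0.628, 1.493]
wrist_force: [0.4, 0.8, 1.0]
grip_width: 0.0852
[-0.08327722  0.55463761 -0.27588862]
```

View pics/c13.png

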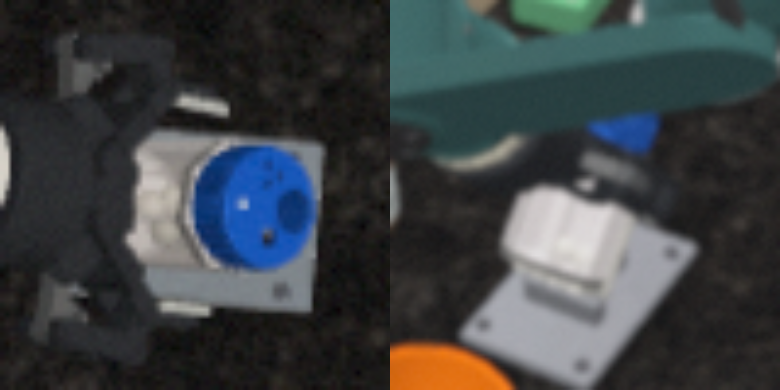

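```bash
python3 -m pendant '0 0 0 0 0 0 1; 0 0 0 0 0 0 1; 0 0 0 0 0 0 1; 0 0 0 0 0 0 1; 0 0 0 0 0 0 0; 0 0 0 0 0 0 0; 0 0 0 0 0 0 0; 0 0 0 0 0 0 0' 25
python3 snap.py 14 side top
python3 - <<'E'
from geo import *
f=lambda n,b,k:cv2.resize(cv2.imread(f'pics/{n}.png')[b[1]:b[3],b[0]:b[2]],None,fx=k,fy=k,interpolation=2)
a=np.hstack([f('top_13',(262,212,298,252),10.8),f('top_14',(262,212,298,252),10.8)])
cv2.imwrite('pics/c14.png',a);print(a.shape)
E
```

```text
clock: 16.95
position: [0.5277, 0.1407, 0.2097]
eef_rot: [3.141, 0.628, 1.494]
wrist_force: [0.5, 0.0, 0.0]
grip_width: 0.0853
(432, 778, 3)
```

View pics/c14.png

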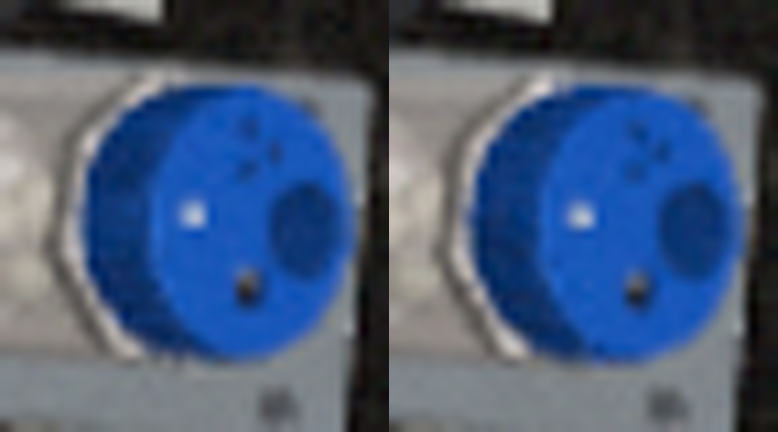

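```bash
python3 -m pendant '0 0 0 0 0 0 1; 0 0 0 0 0 0 1; 0 0 0 0 0 0 1; 0 0 0 0 0 0 1; 0 0 0 0 0 0 1; 0 0 0 0 0 0 1; 0 0 0 0 0 0 1; 0 0 0 0 0 0 1' 40
python3 snap.py 15 side top
python3 - <<'E'
from geo import *
f=lambda n,b,k:cv2.resize(cv2.imread(f'pics/{n}.png')[b[1]:b[3],b[0]:b[2]],None,fx=k,fy=k,interpolation=2)
a=np.hstack([f('top_15',(255,212,298,252),9.5),f('side_15',(262,240,302,280),9.5)])
cv2.imwrite('pics/c15.png',a);print(a.shape)
R,p,s=pose();print(R.T@s['wrist_force'],s['ft_torque'],s['grip_width'])
E
```

```text
clock: 18.05
position: [0.528, 0.1408, 0.2102]
eef_rot: [3.139, 0.628, 1.493]
wrist_force: [2.0, 0.8, 2.0]
grip_width: 0.0575
(380, 788, 3)
[-1.31546316  2.19988892 -2.69682107] [ 0.15654562 -0.38153519  0.30564501] 0.05759724591927662
```

View pics/c15.png

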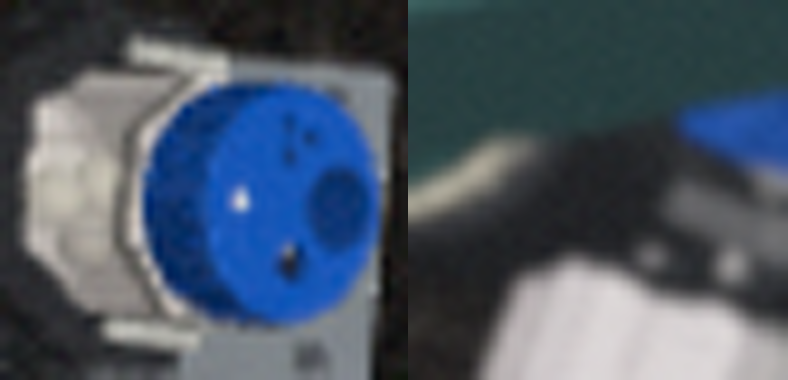

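```bash
python3 -m pendant '0 0 0 0 0 0 1; 0 0 0 0 0 0 0; 0 0 0 0 0 0 0; 0 0 0 0 0 0 0; 0 0 0 0 0 0 0; 0 0 0 0 0 0 0; 0 0 0 0 0 0 0; 0 0 0 0 0 0 0' 40
python3 snap.py 16 side top
python3 - <<'E'
from geo import *
f=lambda n,b,k:cv2.resize(cv2.imread(f'pics/{n}.png')[b[1]:b[3],b[0]:b[2]],None,fx=k,fy=k,interpolation=2)
a=np.hstack([f('top_16',(255,212,298,252),9.5),f('side_16',(255,255,305,305),7.6)])
cv2.imwrite('pics/c16.png',a);print(a.shape)
R,p,s=pose();print(R.T@s['wrist_force'],s['ft_torque'],s['grip_width'])
E
```

```text
clock: 19.15
position: [0.528, 0.1408, 0.2102]
eef_rot: [3.139, 0.628, 1.493]
wrist_force: [-0.0, 0.0, 0.0]
grip_width: 0.0857
(380, 788, 3)
[0.53433109 0.5105474  0.79041318] [ 0.29261913 -0.03404661 -0.00800263] 0.08537595839623252
```

View pics/c16.png

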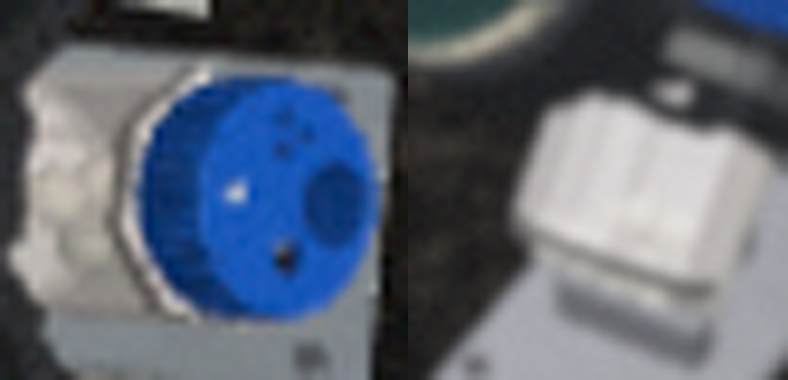

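```bash
python3 -m pendant '0 0 0 0 1.5 0 0.3; 0 0 0 0 1.5 0 1; 0 0 0 0 1.5 0 1; 0 0 0 0 1.5 0 1; 0 0 0 0 1.5 0 1; 0 0 0 0 1.5 0 1; 0 0 0 0 1.5 0 1; 0 0 0 0 1.5 0 1' 50
python3 - <<'E'
from geo import *
R,p,s=pose();print(R.T@s['wrist_force'],s['ft_torque'],s['grip_width'],p)
Bc=B+.0015*CX
base_t=R.T@(Bc-p);ax_t=R.T@AX;fn_t=R.T@FN
np.savez('grip.npz',b=base_t,a=ax_t,f=fn_t);print(base_t,ax_t,fn_t)
# pour: orientation psi=-36+th
for th,off,h in((45,.045,.16),(75,.03,.085),(80,.03,.085)):
    Rw=Rn.from_rotvec(CX*np.radians(th)).as_matrix()@R
    # want outlet at BOWL + off*(+y), z=h
    out_t=base_t+.104*ax_t-.014*fn_t
    tgt=BOWL+np.array([0,off,h]); pt=tgt-Rw@out_t
    print(th,'tcp',pt,'axis',Rw@ax_t,'turn',(R.T@(CX*np.radians(th))).round(4),'shift',(R.T@(pt-p)*1e3).round(1),'toolz',Rw[:,2])
E
```

```text
clock: 20.25
position: [0.5295, 0.1407, 0.2106]
eef_rot: [3.139, 0.628, 1.493]
wrist_force: [-3.7, 2.2, 5.1]
grip_width: 0.0574
[-1.41865004 -3.86592753 -5.25108095] [ 0.06266036  0.41947377 -0.24020934] 0.05739912316127426 [0.52945037 0.14069656 0.21060483]
[ 0.05403761 -0.00060983  0.16911293] [-0.98761762  0.00187104 -0.15689816] [ 0.15690024  0.00101794 -0.98761854]
45 tcp [ 0.52912774 -0.08199457  0.33254051] axis [-7.59272041e-02 -9.97117929e-01 -2.10474120e-16] turn [0.0013 0.7854 0.001 ] shift [-251.3   17.    31.8] toolz [ 0.01320787  0.15634592 -0.98761405]
75 tcp [ 0.52233238 -0.18623496  0.24647331] axis [-0.06575489 -0.86352946 -0.50000228] turn [0.0022 1.309  0.0017] shift [-285.3   18.   162.8] toolz [ 0.04910509  0.62776792 -0.77685013]
80 tcp [ 0.52128274 -0.20001951  0.24015878] axis [-0.06219592 -0.81679119 -0.57357905] turn [0.0024 1.3963 0.0018] shift [-292.8   18.   176. ] toolz [ 0.05406393  0.69289021 -0.71901339]
```

```bash
python3 -m pendant '0 0 0 0 0 -12 1; 0 0 0 0 0 -40 1; 0 0.1 0 -15 1 -80 1; 0 0.25 0 -60 4 -90 1; 0 0.4 0 -110 8 -80 1; 0 0.5 0 -160 12 -60 1; 0 0.5 0 -160 12 -60 1; 0 0.5 0 -160 12 -60 1' 50
python3 snap.py 17 side top
cat > pour.py <<'E'
from geo import *
import sys
g=np.load('grip.npz');R,p,s=pose();a=R@g['a'];el=np.degrees(np.arcsin(a[2]));out_t=g['b']+.104*g['a']-.014*g['f']
print('elev',el,'outlet',(p+R@out_t).round(4),'width',s['grip_width'],'t',s['clock'],'j',s['joints'].round(2))
for arg in sys.argv[1:]:
    e,off,h=map(float,arg.split(','))
    ydir=CX; az=np.cos(np.radians(e))*cd([0,-1,0])+np.sin(np.radians(e))*np.array([0,0,1])
    # full target: tool y = CX, jar axis in target az
    f=np.cross(az,CX); Mw=np.c_[CX,f,az]; ax=g['a']/np.linalg.norm(g['a']); ft=g['f']-ax*(g['f']@ax);ft/=np.linalg.norm(ft); Mt=np.c_[np.cross(ft,ax),ft,ax]
    Rw=Mw@Mt.T; pt=BOWL+np.array([0,off,h])-Rw@out_t
    print(e,'turn',Rn.from_matrix(R.T@Rw).as_rotvec().round(4),'shift',(R.T@(pt-p)*1e3).round(1),'tcp',pt.round(3))
E
python3 pour.py 5,.035,.15 -10,.03,.1
python3 - <<'E'
from geo import *
t=cv2.imread('pics/top_17.png');s=cv2.imread('pics/side_17.png')
cv2.imwrite('pics/c17.png',np.hstack([cv2.resize(t[150:290,210:400],(400,295)),cv2.resize(s[160:320,200:400],(390,295))[:,:390]]))
E
```

```text
clock: 21.25
position: [0.5338, 0.0458, 0.3523]
eef_rot: [3.141, 0.128, 1.493]
wrist_force: [-0.7, 0.5, -3.4]
grip_width: 0.0572
elev 16.355777552494573 outlet [ 0.528  -0.0245  0.1931] width 0.05723636394368996 t 21.35 j [ 0.02  0.08  1.49 -0.13  1.59  0.09]
5.0 turn [-0.0013  0.1982  0.0029] shift [-118.9    5.7   47.7] tcp [ 0.53  -0.077  0.32 ]
-10.0 turn [-0.0013  0.46    0.0031] shift [-162.9    6.1   99.4] tcp [ 0.527 -0.127  0.274]
```

View pics/c17.png

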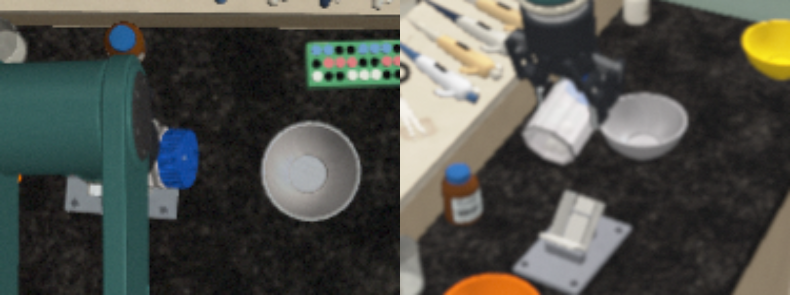

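```bash
python3 -m pendant '0 0.07 0 -45 2 15 1; 0 0.14 0 -90 4 32 1; 0 0.2 0.003 -119 6 48 1; 0 0.26 0.003 -130 6 61 1; 0 0.33 0.003 -141 6 74 1; 0 0.4 0.003 -152 6 87 1; 0 0.46 0.003 -163 6 99 1; 0 0.46 0.003 -163 6 99 1' 50
python3 snap.py 18 side top
python3 pour.py -20,.03,.085 -30,.03,.085
python3 - <<'E'
from geo import *
t=cv2.imread('pics/top_18.png');s=cv2.imread('pics/side_18.png')
cv2.imwrite('pics/c18.png',np.hstack([cv2.resize(t[180:280,310:410],(390,390)),cv2.resize(s[160:260,270:370],(390,390))]))
E
```

```text
clock: 22.35
position: [0.5267, -0.1268, 0.2723]
eef_rot: [-3.136, -0.332, 1.492]
wrist_force: [0.6, 1.0, -3.0]
grip_width: 0.0573
elev -9.956738297177285 outlet [ 0.5269 -0.1201  0.1001] width 0.057341437574558674 t 22.45 j [-0.43  0.16  1.57  0.31  1.53 -0.38]
-20.0 turn [-0.0024  0.1753  0.001 ] shift [-35.6  -0.2   7.7] tcp [ 0.525 -0.157  0.255]
-30.0 turn [-0.0022  0.3498  0.001 ] shift [-65.9  -0.1   6.6] tcp [ 0.522 -0.186  0.246]
```

View pics/c18.png

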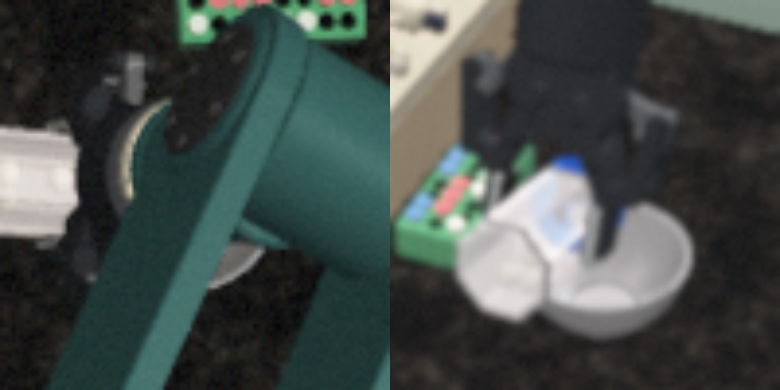

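```bash
python3 -m pendant '0 0.06 0 -12 0 3 1; 0 0.12 0 -24 0 5 1; 0 0.18 0 -36 0 7 1; 0 0.22 0 -43 0 7 1; 0 0.26 0 -50 0 7 1; 0 0.3 0 -57 0 7 1; 0 0.35 0 -66 0 7 1; 0 0.35 0 -66 0 7 1' 50
python3 snap.py 19 side
python3 pour.py -30,.03,.085 -38,.03,.085
python3 - <<'E'
from geo import *
s=cv2.imread('pics/side_19.png')
cv2.imwrite('pics/c19.png',cv2.resize(s[160:260,270:370],(600,600),interpolation=2))
E
```

```text
clock: 23.45
position: [0.5223, -0.1871, 0.2454]
eef_rot: [-3.138, -0.682, 1.491]
wrist_force: [0.9, 0.6, -4.3]
grip_width: 0.0573
elev -30.036229410428753 outlet [ 0.5267 -0.1213  0.0842] width 0.05717686313721362 t 23.5 j [-0.6   0.28  1.54  0.58  1.68 -0.56]
-30.0 turn [-0.0023 -0.0006 -0.0005] shift [ 0.9 -0.1 -0.3] tcp [ 0.522 -0.186  0.246]
-38.0 turn [-0.0021  0.139  -0.0005] shift [-22.8  -0.1  -5.8] tcp [ 0.521 -0.208  0.236]
```

View pics/c19.png

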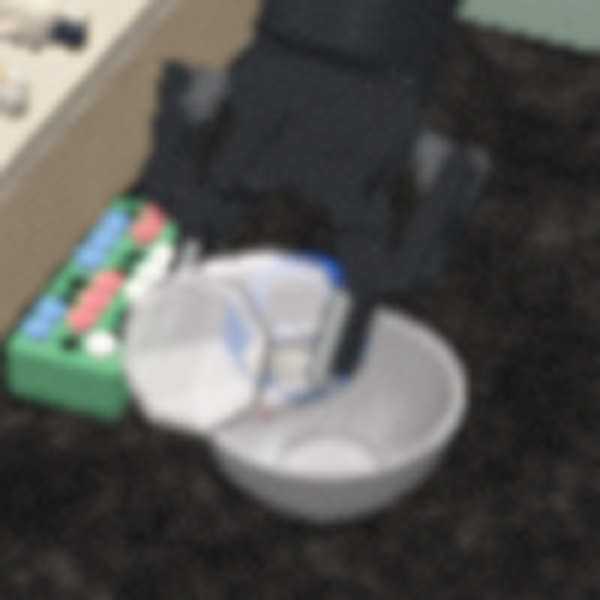

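```bash
python3 -m pendant '0 0.05 0 -8 0 -2 1; 0 0.1 0 -17 0 -4 1; 0 0.1 0 -17 0 -4 1; 0 0.06 0 -10 0 -2 1; 0 0.1 0 -17 0 -4 1; 0 0.1 0 -17 0 -4 1; 0 0.1 0 -17 0 -4 1; 0 0.1 0 -17 0 -4 1' 50
python3 snap.py 20 side
python3 pour.py -30,.03,.085
python3 - <<'E'
from geo import *
s=cv2.imread('pics/side_20.png')
cv2.imwrite('pics/c20.png',cv2.resize(s[180:260,285:365],(600,600),interpolation=2))
E
```

```text
clock: 24.5
position: [0.5212, -0.2024, 0.2381]
eef_rot: [-3.139, -0.782, 1.492]
wrist_force: [0.6, 0.6, -3.6]
grip_width: 0.0571
elev -35.76270037019802 outlet [ 0.5267 -0.1212  0.084 ] width 0.05716955262006372 t 24.55 j [-0.64  0.32  1.52  0.65  1.74 -0.6 ]
-30.0 turn [-0.0023 -0.1006 -0.0005] shift [17.4 -0.1  5.4] tcp [ 0.522 -0.186  0.246]
```

View pics/c20.png

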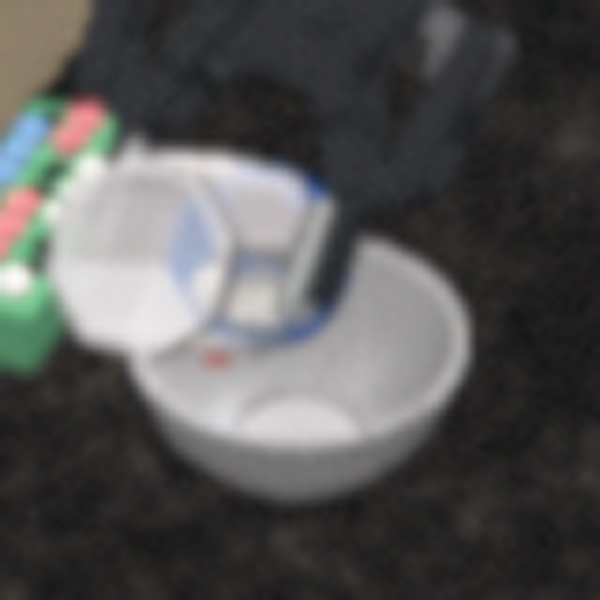

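```bash
python3 -m pendant '0 -0.15 0 25 0 5 1; 0 -0.3 0 50 0 8 1; 0 -0.15 0 25 0 5 1; 0 0 0 0 0 0 1; 0.08 0 0 0 0 0 1; 0 0 0 0 0 0 1; -0.08 0 0 0 0 0 1; 0 0 0 0 0 0 1' 50
python3 snap.py 21 side
python3 pour.py 10,.03,.12 0,.03,.11
python3 - <<'E'
from geo import *
s=cv2.imread('pics/side_21.png')
cv2.imwrite('pics/c21.png',cv2.resize(s[180:260,285:365],(600,600),interpolation=2))
E
```

```text
clock: 25.55
position: [0.5205, -0.2023, 0.2383]
eef_rot: [-3.137, -0.782, 1.491]
wrist_force: [0.2, -1.1, -2.6]
grip_width: 0.0577
elev -35.76087000167793 outlet [ 0.5257 -0.1212  0.0841] width 0.057098478480614834 t 25.6 j [-0.64  0.32  1.52  0.65  1.74 -0.59]
10.0 turn [-0.0077 -0.7987  0.0009] shift [129.5   0.2  61.6] tcp [ 0.531 -0.067  0.286]
0.0 turn [-7.400e-03 -6.241e-01  5.000e-04] shift [1.062e+02 1.000e-01 4.300e+01] tcp [ 0.529 -0.097  0.283]
```

View pics/c21.png

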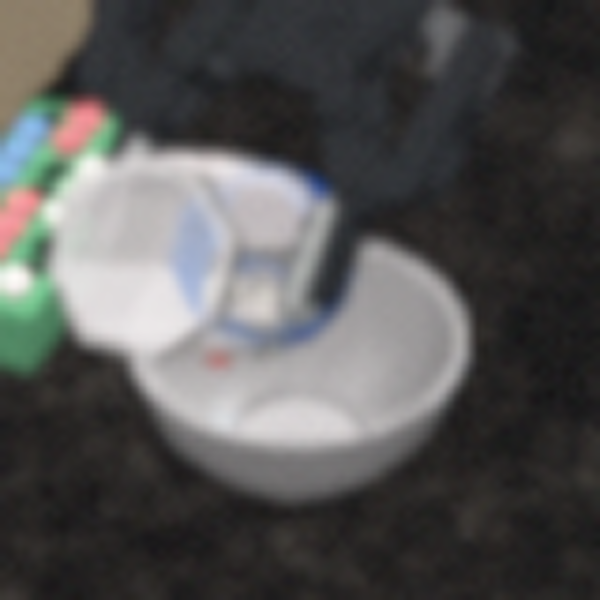

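```bash
python3 - <<'E'
from geo import *
R,p,s=pose();print(R.T@[0,0.0,.07]*1e3)
E
python3 -m pendant '0 0 0 -15 0 -15 1; 0 0 0 -30 0 -30 1; 0 0 0 -42 0 -42 1; 0 0 0 -50 0 -50 1; 0 0 0 -50 0 -50 1; 0 0 0 -50 0 -50 1; 0 0 0 -50 0 -50 1; 0 0 0 -50 0 -50 1' 50
python3 snap.py 22 side
python3 - <<'E'
from geo import *
s=cv2.imread('pics/side_22.png')
cv2.imwrite('pics/c22.png',cv2.resize(s[160:260,275:375],(600,600),interpolation=2))
R,p,s=pose();print(p)
E
```

```text
[ 49.31287463  -0.36991487 -49.68001166]
clock: 26.6
position: [0.5158, -0.2723, 0.2385]
eef_rot: [-3.134, -0.782, 1.492]
wrist_force: [-0.1, -0.1, -3.0]
grip_width: 0.0574
[ 0.5157775  -0.27240316  0.23853102]
```

View pics/c22.png

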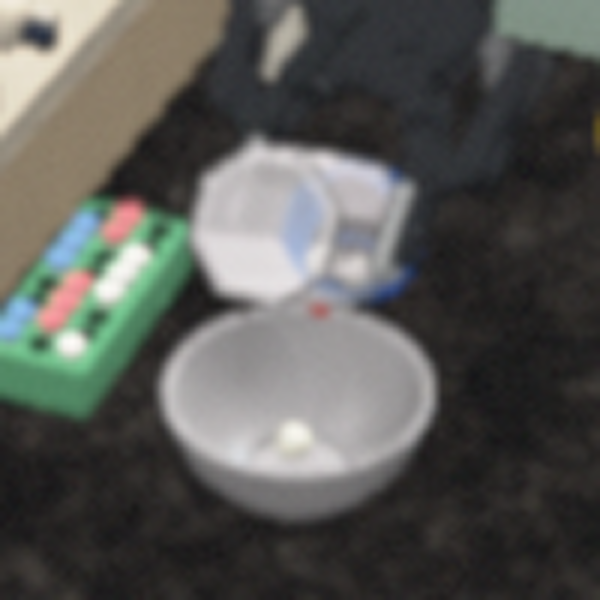

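I got a sign wrong and moved the jar 70 mm toward -y instead of up. The picture shows one ball in the bowl at crop (293,437). I'll level the jar while bringing it back over the near side.

```bash
python3 pour.py -15,-.02,.12 5,.03,.12 -20,.03,.09 -36,.03,.085
```

```text
elev -35.76676021390911 outlet [ 0.5205 -0.1912  0.0845] width 0.056946523349306034 t 26.65 j [-0.73  0.39  1.43  0.61  1.82 -0.66]
-15.0 turn [-0.0074 -0.3624  0.0005] shift [95.5  3.7 18.2] tcp [ 0.526 -0.192  0.293]
5.0 turn [-0.0078 -0.7115  0.0013] shift [171.6   0.2  98.1] tcp [ 0.53  -0.082  0.29 ]
-20.0 turn [-0.0073 -0.2752  0.0004] shift [97.3  0.2 65.8] tcp [ 0.525 -0.157  0.26 ]
-36.0 turn [-0.0068  0.0041 -0.0002] shift [49.8  0.2 49.1] tcp [ 0.521 -0.203  0.239]
```

```bash
python3 -m pendant '-0.003 -0.18 0 48 2 10 1; -0.007 -0.36 0 95 3 20 1; -0.007 -0.54 0 133 0 58 1; -0.007 -0.7 0 171 0 97 1; -0.007 -0.52 0 140 0 84 1; -0.007 -0.34 0 110 0 72 1; -0.007 -0.17 0 80 0 60 1; -0.007 0 0 50 0 49 1' 50
python3 pour.py -10,.03,.1 -36,.03,.085
```

```text
clock: 27.65
position: [0.5209, -0.2029, 0.2392]
eef_rot: [3.14, -0.787, 1.495]
wrist_force: [-0.0, -0.1, -2.6]
grip_width: 0.0577
elev -36.060352704224066 outlet [ 0.527  -0.1211  0.0856] width 0.057686712733406184 t 27.65 j [-0.64  0.32  1.52  0.65  1.74 -0.6 ]
-10.0 turn [ 2.000e-04 -4.548e-01  8.000e-04] shift [78.3  0.1 29.1] tcp [ 0.527 -0.127  0.274]
-36.0 turn [ 0.0006 -0.0011  0.0016] shift [-0.2  0.2  0.5] tcp [ 0.521 -0.203  0.239]
```

```bash
python3 -m pendant '0 0.05 0 -8 0 -1 1; 0 -0.08 0 12 0 2 1; 0.1 -0.08 0 12 0 2 1; -0.1 -0.08 0 12 0 2 1; 0.1 0 0 0 0 0 1; -0.1 0 0 0 0 0 1; 0.1 0 0 0 0 0 1; 0 0 0 0 0 0 1' 50
python3 pour.py -36,.03,.085 -36,.03,.15
python3 snap.py 23 side
python3 - <<'E'
from geo import *
s=cv2.imread('pics/side_23.png')
cv2.imwrite('pics/c23.png',cv2.resize(s[160:260,275:375],(600,600),interpolation=2))
E
```

```text
clock: 28.65
position: [0.5217, -0.2017, 0.2391]
eef_rot: [3.14, -0.787, 1.497]
wrist_force: [-0.1, 0.0, -3.2]
grip_width: 0.0567
elev -36.04549237046362 outlet [ 0.5276 -0.1198  0.0854] width 0.05670039181052501 t 28.65 j [-0.64  0.32  1.52  0.65  1.74 -0.6 ]
-36.0 turn [-0.001  -0.0008  0.0029] shift [-1.  -0.6 -0.5] tcp [ 0.521 -0.203  0.239]
-36.0 turn [-0.001  -0.0008  0.0029] shift [ 45.   -0.5 -46.4] tcp [ 0.521 -0.203  0.304]
```

View pics/c23.png

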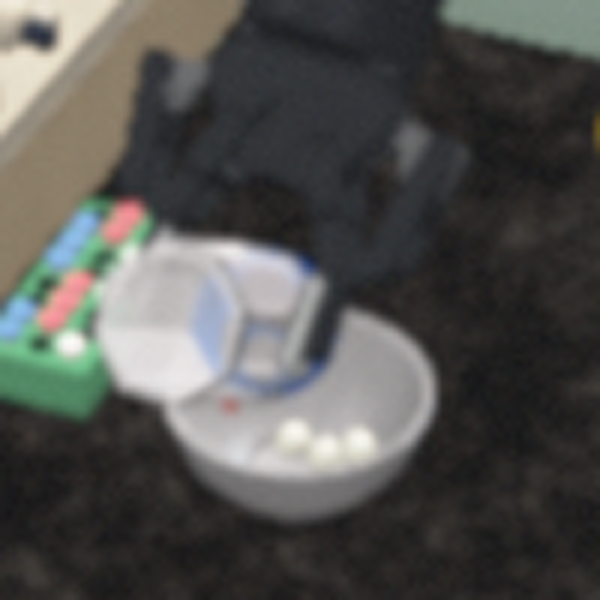

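All three balls lie in the bowl, at crop (293,437), (323,450) and (360,445). Now returning the jar.

```bash
cat > back.py <<'E'
from geo import *
import sys
g=np.load('grip.npz');R,p,s=pose()
print('t',s['clock'],'base rel seat AX,FN,CX',[round(float((p+R@g['b']-B)@v)*1e3,1) for v in(AX,FN,CX)])
for arg in sys.argv[1:]:
    e,a,f,c=map(float,arg.split(','))
    az=np.cos(np.radians(e))*cd([0,-1,0])+np.sin(np.radians(e))*np.array([0,0,1])
    fy=np.cross(az,CX); Mw=np.c_[CX,fy,az]; ax=g['a']/np.linalg.norm(g['a']); ft=g['f']-ax*(g['f']@ax);ft/=np.linalg.norm(ft); Mt=np.c_[np.cross(ft,ax),ft,ax]
    Rw=Mw@Mt.T; pt=B+a*AX+f*FN+c*CX-Rw@g['b']
    print(arg,'turn',Rn.from_matrix(R.T@Rw).as_rotvec().round(4),'shift',(R.T@(pt-p)*1e3).round(1),'tcp',pt.round(3))
E
python3 pour.py -20,.035,.12 0,.06,.15; python3 back.py 45,.02,.06,.0015 20,.02,.1,.0015
```

```text
elev -36.018305333847465 outlet [ 0.5282 -0.1201  0.0859] width 0.05715855544225524 t 28.7 j [-0.64  0.32  1.52  0.66  1.74 -0.6 ]
-20.0 turn [ 0.0041 -0.2796  0.0021] shift [70.9 -0.6 -0.8] tcp [ 0.525 -0.152  0.29 ]
0.0 turn [ 0.004  -0.6286  0.0008] shift [154.   -2.6  36.9] tcp [ 0.529 -0.067  0.323]
t 28.7 base rel seat AX,FN,CX [173.3, -8.7, 20.1]
45,.02,.06,.0015 turn [ 0.0032 -1.414  -0.0023] shift [281.2 -19.  242.5] tcp [0.532 0.169 0.267]
20,.02,.1,.0015 turn [ 3.700e-03 -9.777e-01 -5.000e-04] shift [272.6 -18.7 183. ] tcp [0.528 0.121 0.303]
```

```bash
python3 -m pendant '0.002 -0.14 0 36 0 -1 1; 0.004 -0.28 0 71 -1 -1 1; 0.004 -0.45 0 112 -2 18 1; 0.004 -0.63 0 154 -3 40 1; 0.004 -0.75 0 190 -8 85 1; 0.004 -0.87 0 232 -14 130 1; 0.004 -1 0 270 -19 175 1; 0.004 -1.1 0 273 -19 190 1' 50
python3 back.py 45,.02,.06,.0015
```

```text
clock: 29.7
position: [0.5266, 0.1309, 0.2995]
eef_rot: [3.14, 0.314, 1.498]
wrist_force: [-0.2, -0.7, -3.1]
grip_width: 0.0573
t 29.7 base rel seat AX,FN,CX [24.9, 88.2, -0.6]
45,.02,.06,.0015 turn [ 0.002  -0.3136  0.0042] shift [46.4  2.2 18.9] tcp [0.532 0.169 0.267]
```

```bash
python3 -m pendant '0 -0.15 0.002 22 1 9 1; 0.002 -0.314 0.004 46 2 19 1; 0.002 -0.314 0.004 46 2 19 1; 0.002 -0.314 0.004 46 2 19 1; 0.002 -0.314 0.004 46 2 19 1; 0.002 -0.314 0.004 46 2 19 1; 0.002 -0.314 0.004 46 2 19 1; 0.002 -0.314 0.004 46 2 19 1' 50
python3 snap.py 24 side top
python3 back.py 45,.006,.002,.0015 45,.012,.012,.0015
python3 - <<'E'
from geo import *
t=cv2.imread('pics/top_24.png');s=cv2.imread('pics/side_24.png')
cv2.imwrite('pics/c24.png',np.hstack([cv2.resize(t[190:270,230:310],(390,390)),cv2.resize(s[220:320,240:340],(390,390))]))
E
```

```text
clock: 30.7
position: [0.5314, 0.1682, 0.2674]
eef_rot: [3.139, 0.628, 1.492]
wrist_force: [-0.3, 1.2, -3.1]
grip_width: 0.0572
t 30.8 base rel seat AX,FN,CX [20.4, 59.6, 1.3]
45,.006,.002,.0015 turn [-0.0002  0.0003  0.0001] shift [ 5.2  0.1 59.2] tcp [0.529 0.138 0.216]
45,.012,.012,.0015 turn [-0.0002  0.0003  0.0001] shift [ 0.8  0.1 48.4] tcp [0.529 0.141 0.228]
```

View pics/c24.png

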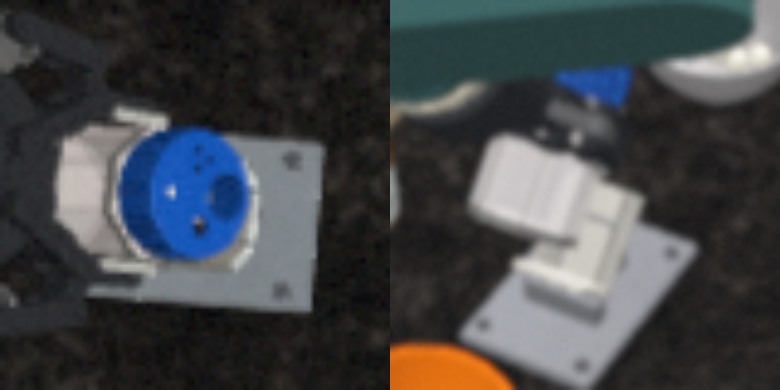

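```bash
python3 -m pendant '0 0 0 0 0 12 1; 0 0 0 0 0 25 1; 0 0 0 0.5 0 38 1; 0 0 0 1 0 48 1; 0 0 0 3 0 53 1; 0 0 0 5 0 57 1; 0 0 0 5 0 59 1; 0 0 0 5 0 59 1' 50
python3 snap.py 25 side top
python3 back.py 45,.0,.0,.0015
python3 - <<'E'
from geo import *
t=cv2.imread('pics/top_25.png');s=cv2.imread('pics/side_25.png')
cv2.imwrite('pics/c25.png',np.hstack([cv2.resize(t[190:270,230:310],(390,390)),cv2.resize(s[240:310,250:320],(390,390))]))
R,p,s=pose();print([round(float(s['wrist_force']@v),2) for v in (AX,FN,CX)])
E
```

```text
clock: 31.8
position: [0.5292, 0.138, 0.2166]
eef_rot: [3.139, 0.628, 1.493]
wrist_force: [-0.2, -0.0, -2.5]
grip_width: 0.0574
t 31.9 base rel seat AX,FN,CX [6.3, 2.5, 1.6]
45,.0,.0,.0015 turn [ 0.0004  0.0001 -0.0002] shift [ 5.9 -0.   3.5] tcp [0.529 0.141 0.211]
[-1.52, -1.49, 0.97]
```

View pics/c25.png

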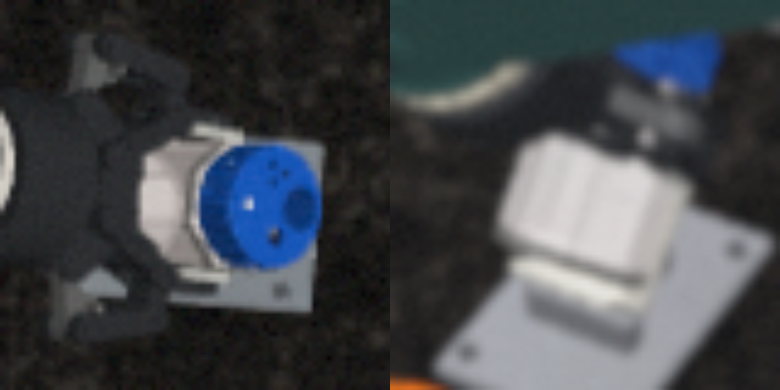

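```bash
python3 -m pendant '0 0 0 1.5 0 1 1; 0 0 0 3 0 2 1; 0 0 0 4.5 0 2.5 1; 0 0 0 6 0 3 1; 0 0 0 7 0 3 1; 0 0 0 7 0 3 1; 0 0 0 7 0 3 1; 0 0 0 7 0 3 1' 50
python3 back.py 45,.0,.0,.0015
python3 - <<'E'
from geo import *
R,p,s=pose();print([round(float(s['wrist_force']@v),2) for v in (AX,FN,CX)])
E
```

```text
clock: 32.9
position: [0.5296, 0.1414, 0.2108]
eef_rot: [3.138, 0.63, 1.492]
wrist_force: [-1.8, -5.2, 3.1]
grip_width: 0.0571
t 32.9 base rel seat AX,FN,CX [-0.1, 0.5, 1.7]
45,.0,.0,.0015 turn [ 0.0002  0.0017 -0.0009] shift [-0.4 -0.1  0.6] tcp [0.529 0.141 0.211]
[5.94, -1.55, -1.41]
```

Stop contact is about 7 N along the axis. Releasing and withdrawing.

```bash
python3 -m pendant '0 0 0 -1 0 1 1; 0 0 0 -1 0 1 0; 0 0 0 -1 0 1 0; 0 0 0 -1 0 1 0; 0 0 0 -1 0 1 0; 0 0 0 -1 0 -15 0; 0 0 0 -1 0 -50 0; 0 0 0 -1 0 -100 0' 50
python3 -m pendant '0 0 0 0 0 -40 0; 0 0 0 0 0 -80 0; 0 0 0 0 0 -100 0; 0 0 0 0 0 -100 0; 0 0 0 0 0 -100 0; 0 0 0 0 0 -100 0; 0 0 0 0 0 -100 0; 0 0 0 0 0 -100 0'
python3 snap.py 26 side top
python3 - <<'E'
from geo import *
f=lambda n,b,k:cv2.resize(cv2.imread(f'pics/{n}.png')[b[1]:b[3],b[0]:b[2]],None,fx=k,fy=k,interpolation=2)
a=np.hstack([f('top_26',(240,210,300,255),6.6),f('side_26',(255,240,305,285),6.6)[:, :330]])
b=np.hstack([f('top_26',(328,200,388,245),6.6),f('side_26',(290,205,340,250),6.6)])
cv2.imwrite('pics/c26.png',np.vstack([a,b]))
c,_=blobs(cv2.imread('pics/top_26.png'),(98,70,35),(128,255,255),(250,200,310,260));h=cv2.convexHull(c[0]);print(h[:,0].min(0),h[:,0].max(0)+1)
E
```

```text
clock: 33.9
position: [0.5336, 0.1999, 0.2929]
eef_rot: [3.141, 0.63, 1.492]
wrist_force: [0.8, 0.3, 0.2]
grip_width: 0.0854
clock: 34.9
position: [0.5381, 0.2583, 0.3732]
eef_rot: [3.141, 0.631, 1.492]
wrist_force: [-0.2, 0.2, -0.6]
grip_width: 0.0854
[270 220] [295 246]
```

View pics/c26.png

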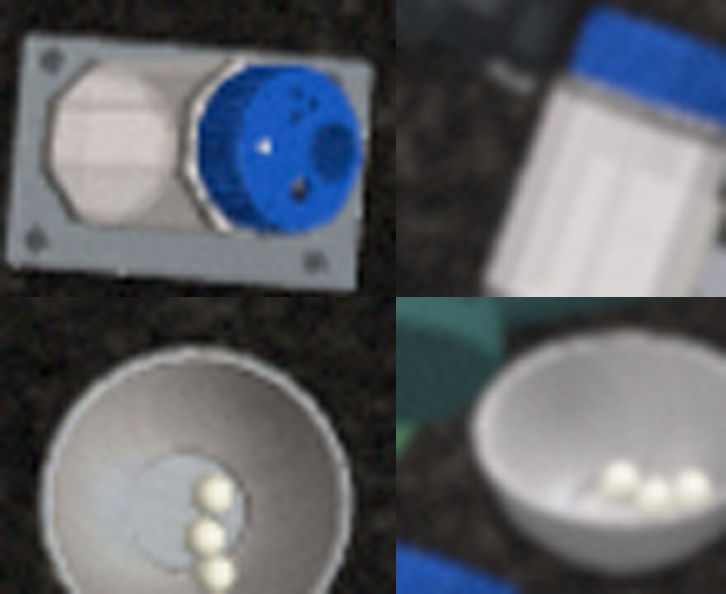

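Run:
```python
from geo import *
a=cv2.imread('pics/top_0.png');b=cv2.imread('pics/top_26.png');sa=cv2.imread('pics/side_0.png');sb=cv2.imread('pics/side_26.png')
for n,lo,hi,x,A,Bm in(('tube',(55,80,50),(90,255,255),(345,160,415,200),a,b),('tape',(18,50,120),(35,255,255),(155,260,200,300),a,b),('bottle side',(100,120,60),(125,255,255),(215,245,250,265),sa,sb),('bottle top',(100,100,50),(125,255,255),(255,155,285,185),a,b)):
    for I in(A,Bm):
        c,_=blobs(I,lo,hi,x,5);print(n,[np.round(cen(k),1) for k in c[:1]])
t=b
c=[k for k in blobs(t,(0,0,205),(40,60,255),(335,208,382,254),3)[0]]
for k in c: q=plane('top',cen(k),.018);print(cen(k),cv2.contourArea(k),q,np.hypot(*(q-BOWL)[:2]))
```

```text
tube [array([378.9, 180. ])]
tube [array([378.9, 179.9])]
tape [array([177.8, 281. ])]
tape [array([177.8, 281. ])]
bottle side [array([229.3, 253.7])]
bottle side [array([229.3, 253.7])]
bottle top [array([267.7, 167.7])]
bottle top [array([267.6, 167.8])]
(359.44444444444446, 235.9206349206349) 10.5 [ 0.51778139 -0.16122921  0.018     ] 0.013770243851302018
(360.50877192982455, 229.2456140350877) 9.5 [ 0.53395732 -0.16377701  0.018     ] 0.01454841299889086
(360.8095238095238, 241.42857142857142) 7.0 [ 0.50448939 -0.16456066  0.018     ] 0.026279633505852145
```

```bash
python3 -c "
from plant import manip
print(manip.job_done(), manip.sense()['clock'])"
```

```text
the job is handed in; nothing more can be done
the job is handed in; nothing more can be done
```

I finished the sequence and handed the job in at about 35 s. No verdict was reported, so what follows is from my own checks. I laid the jar in the cradle, let go, and turned the cap to the large hole. Then I took the jar across its body, tipped it 30 to 36 degrees below level over the steel bowl, and laid it back in the cradle.

**Last checks:**
- **Balls:** all three are in the bowl, about 14, 15 and 26 mm from its centre.
- **Jar:** it pressed against the stop with about 7 N along its axis just before release. In the pictures it lies within about 2 mm of its first position.
- **Cap:** it stands within about 5 degrees of the large hole.
- **Other things:** the bottle, tube block and tape have not moved in the pictures. The gripper is well clear of everything.

**What did not agree or went wrong:**
- **Cradle position:** the jar's resting place is 5 to 6 mm toward -y of the seat I worked out from the plate outline. The trough appeared shifted the same way, and the stop blocked further motion. Even taken at face value, that offset is inside the 8 mm limit.
- **Jar rotation:** turning the cap also rolled the jar about 10 degrees in the trough. I straightened it by gripping across the flats and let go again before pouring. It still lies about 3 to 6 degrees off in roll and about 2 mm toward +x.
- **Pouring:** the first tip and shake let out only one ball. A sign error in one of my moves then took the jar 70 mm toward -y, though its outlet stayed over the bowl. I brought it back and rocked it again, and the other two balls came out.

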